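# Twist the jammed handle off a brayer held in a bench clamp

### The job

This brayer is going to the wash, so its wooden handle has to come off: pull the clamp lever over towards the robot, all the way to its stop, to lock the brayer in its slanted stand. Then work the jammed handle off the tang by twisting it back and forth while drawing it out along its own slant, so that the brayer stays fully home in the stand (a straight tug drags it up out of the clamp), and stand the handle upright, open end down, on free floor in the steel galley beside the spare handle. Finally throw the lever back to fully open and leave everything else on the bench where it is.

Things in the scene. Friction and masses are not known exactly. Their poses are not given: they have to be found in the camera images.
- stand: Clamp stand fixed to the bench: wooden foot 200 x 190 x 16 mm, steel cheeks 92 mm either side of its middle, up to 165 mm high; a brayer lies slanted between them. Origin on the bench, z up, -x towards the robot. The brayer's axis (roller low, stem, handle on top) lies in the plane y = 0, passes through (0.050, 0, 0.045) and leans 0.52 rad (30 deg) from vertical: direction (-0.497, 0, 0.868).
- brayer (a joint): How far (m) the brayer head (roller, yoke, stem and tang, 0.55 kg) has been dragged up along its axis out of its seat: 0 is fully home, 0.045 the most. It cannot turn. Unclamped, 6 N lifts it; locked, it holds against about 25 N along its axis.
- tang_tip (a point): Tip of the brayer's steel tang, on the brayer's axis, 48 mm above the shoulder on which the handle's mouth rests (the shoulder is 122 mm up the axis from the roller's middle). z points up along the axis. Hidden inside the handle at first.
- handle: Wooden handle with steel ferrule, 115 mm long, about 110 g, on the tang. Origin: centre of its open mouth; z runs along it to the closed end. Ferrule 36 mm across up to 17 mm; round grip 32 mm across from 62 to 103 mm above the mouth: take it there, fingers pointing down along its slanted axis.
- jam (a point): Middle of the jammed fit, 12 mm above the handle's mouth. It is tight for the first 15 mm of draw, then loose, and off the tang at 48 mm. Straight pull while tight: 38 N (30 to 46), more than the clamp holds. Twisting takes 0.4 N m and eases the pull if twist and draw go together: 9 N at 2 mm of draw per radian twisted, 14 N at 3.5 mm. Strokes of 1 rad, half a radian either side, suit.
- clamp_lever (a joint): Clamp lever on the stand's +y side, rad. 0: open, leaning 0.75 rad from vertical towards the stand's +x. It swings up through vertical to its stop at 1.5, leaning 0.75 rad towards -x (the robot), where the brayer is locked; the pad meets the stem at about 0.6. It stays where it is left and takes up to 0.25 N m (3 N at the grip).
- lever_grip (a point): Middle of the black round grip, 20 mm thick and 48 mm long, that sticks out sideways (along the stand's y) from the end of the clamp lever, like a crank handle. It moves in an arc of 85 mm radius in the plane y = 0.141 of the stand; the 10 mm thick lever arm lies inboard of it, in the plane y = 0.110. Straddle it from above with one finger before and one behind it (in the stand's x direction).
- lever_pivot (a point): Point on the clamp lever's turning axis (parallel to the stand's y) in the plane of the grip's middle: (0.008, 0.141, 0.119) in the stand's frame.
- galley: Low open steel tray (galley), 254 x 152 mm, walls 18 mm high and 3 mm thick, fixed to the bench. Origin: centre of its underside; x along its length.
- galley_floor (a point): Centre of the galley's inner floor (3 mm above the bench), axes as the galley's; inside it measures 248 x 146 mm.
- spare_handle: Stouter dark handle, 44 mm across at the foot and 95 mm high, standing upright in the galley within 85 mm of the middle along its length; the longer end is free. Origin: centre of its foot. Leave it be.
- ink_can_a: Large ink tin, 84 mm across, 75 mm high. Origin: centre of its underside. A bystander, to be left where it is.
- ink_can_b: Small ink tin, 72 mm across, 60 mm high. Origin: centre of its underside. A bystander, to be left where it is.
- ink_knife: Ink knife lying flat, 250 mm long, dark wooden handle. Origin: centre of its underside. A bystander, to be left where it is.
- lino_block: Mounted lino block, 100 x 75 x 25 mm. Origin: centre of its underside. A bystander, to be left where it is.
- planer: Wooden planer block, 130 x 80 x 39 mm. Origin: centre of its underside. A bystander, to be left where it is.
- ink_tube: White ink tube lying down, 170 mm long. Origin: centre of its underside. A bystander, to be left where it is.
Things that resemble listed ones, but are neither listed nor needed, are in the scene too. What is shaped like the handle but green or pink is not meant.

How it is judged:
By the outcome, as a careful person would: the job done as asked, in the order asked, and still so for the second after the job is handed in, with the robot touching nothing.
It also fails if it takes over 72 s, if anything falls off the work surface, if the arm or the gripper's body presses on something with over 40 N, if the wrist force passes 120 N, or if a joint passes its speed limit or range.

### The arm

A 6-joint arm with a two-finger parallel gripper is mounted at the origin on the work surface. World frame = base frame: x ahead of the robot, y to its left, z up, the work surface at z = 0. Lengths are in mm, angles in rad, forces in N, time in s.
With the tool pointing down it reaches from about 300 to 775 mm from the base axis. Payload 14.6 kg.
Tool frame: the origin (TCP) lies between the finger pads; the fingertips stand 8 mm ahead of it and the grasp point (between the pads) lies 11 mm behind it; z points along the fingers, y is the direction in which the jaws open and shut (so a half turn about z gives the same grasp; the last joint's range is limited). The gripper opens to 94 mm and grips with 3 to 60 N. Pads are 16 mm wide; open, the fingers measure 119 mm over their backs; the gripper's body (75 mm by 177 mm) begins 78 mm behind the grasp point.
Start: joints at [-1.377, 0.3, 1.521, -0, 1.321, -0.067], TCP at [141.813, -531.393, 213.446] pointing down, gripper open.
Joint ranges: [-3.03, 3.03], [-0.79, 2.21], [0.23, 2.52], [-1.04, 4.18], [0, 3.07], [-2.55, 2.55]. Speed limits (rad/s): [2.22, 2.22, 2.57, 3.14, 3.14, 3.14].

### API

Orientations are given as [roll, pitch, yaw] about the fixed x, y, z axes, in that order (R = Rz(yaw) Ry(pitch) Rx(roll)).
In Python, from cell import manip gives the robot as it stands. The module is installed in compiled form; this text tells all that it offers.
- The arm moves only by the tool send_rows, never from a script. Its argument "series" is a list that holds one entry, the list of rows, each a list of 5 numbers: the opening, from 0 (shut) to 1 (fully open), then the shift along the tool's x, y, z in mm, then the turn about the tool's z in degrees. In form: [[[gripper, dx, dy, dz, roll], ...]]. A call has 1 to 10 rows; each row is the pose to reach, as a shift and turn from the pose commanded when the call began, along the tool's axes at that moment; what a row does not reach only later rows make up. A row lasts 1/10 s, in which the tool goes at most 50 mm and 8.59 degrees, less where a joint would pass 70% of its speed; a pose out of reach is approached as far as the arm can. A call with a gripper value outside its range is refused whole. The fingers move at their own pace and stop on an object; "newtons" is the grip in N (left out, the last holds). Time passes only in rows, so rows that repeat a pose let the fingers close. It gives the time, the measured TCP pose, the force and the opening at its end, in the units of the state.
- manip.read_state(): the state, without advancing time (a new reading comes with each control period).
- manip.camera(name): name is "scene" or "side" or "wrist"; returns a dict with "img" (420x560x3 uint8, red, green, blue), "vfov" (degrees; the focal length in pixels is half the picture's height over the tangent of half this angle, whatever the lens; pixels are square), "cx", "cy" (the principal point, pixels), "dist" ([k1, k2, p1, p2, k3] as OpenCV has them; the pictures are not rectified), "pose" (4x4, takes a point from camera to world coordinates); the wrist camera has in their place "T_tool_cam" (4x4, takes a point from camera to tool coordinates, whose origin is the TCP and whose axes are the flange's). Camera axes: x right, y down, z forward; pixel columns grow to the right and rows downward; lengths in mm; the calibration is good to about 2 mm. A picture is of the moment at which its call begins: read the wrist's pose just before it. There is no depth.
- manip.sign_off(): hands the job in, once; it reports no verdict.
Trained networks look in a picture, given as the dict that the camera call returned (one of the last four; its "shot" number tells which), for a name from the list of things; names that differ only in an ending like _2 or _b are one class to them, and where a whole thing is asked for, a point or a joint stands for the part that bears it (a point fixed in the world has none). Each returns a list of dicts, best first, with "conf" (0 to 1); they miss things now and then, are a little off and sometimes report something else, mostly with a low value. They report only what shows in the picture. A call takes as long as a camera call. They do not tell look-alikes from the thing itself.
- manip.find_in(target, picture): "rect" ([left, top, width, height] in pixels, round what is visible of it).
- manip.silhouettes(target, picture): "pixels" (420x560 bool, what is visible of it) and "rect" ([left, top, width, height] in pixels, round what is visible of it).
The state is a dict: "clock": time; "joints": joint angles; "qd": joint speeds; "effort": joint torques, N m; "eef_pos": TCP position; "eef_rot": TCP orientation; "wrist_force": force on the tool from outside, world axes, zero at the start; "moment": the same for the moment, N m; "finger_gap": finger opening in mm.
Only numpy, scipy, OpenCV 4.12 (cv2) and the standard library are available. Lean on these libraries where they do the work, as an engineer would, in place of code of your own. Each camera call takes 0.05 s, during which the arm holds its last target. There are 200 camera calls.

## Working session

There is one attempt and no reset: what is moved stays moved. The work goes in short steps, Python scripts to look and compute and a tool call to move; the robot and the scene stay as the last step left them, time stands still between calls to the robot, and variables do not carry over. Pictures are saved under pics/ and viewed, about 8 in all and at most 12, crops included, and the job is handed in when it is done.

Besides the shell and the picture viewer there is one more tool, called after ">>>" as name(argument=value, ...) on one line, values as JSON. send_rows: Moves the arm, as the interface text tells. Its arguments: {"type":"object","properties":{"series":{"type":"array"},"newtons":{"type":"number"}},"required":["series"]}

```bash
mkdir -p pics
cat > h.py <<'E'
import numpy as np, cv2, pickle
from cell import manip
from scipy.spatial.transform import Rotation as R
def K(c):
    h=c["img"].shape[0]; f=h/2/np.tan(np.radians(c["vfov"])/2)
    return np.array([[f,0,c["cx"]],[0,f,c["cy"]],[0,0,1.]])
def tool(s):
    T=np.eye(4);T[:3,:3]=R.from_euler('xyz',s["eef_rot"]).as_matrix();T[:3,3]=s["eef_pos"];return T
def shot(name):
    s=manip.read_state(); c=manip.camera(name); c["P"]=tool(s)@np.array(c["T_tool_cam"]) if "T_tool_cam" in c else np.array(c["pose"]); return c
def ray(c,uv):
    p=cv2.undistortPoints(np.array([[uv]],float),K(c),np.array(c["dist"],float))[0,0]
    d=c["P"][:3,:3]@np.array([p[0],p[1],1]); return c["P"][:3,3],d/np.linalg.norm(d)
def onz(c,uv,z):
    o,d=ray(c,uv); return o+d*(z-o[2])/d[2]
def proj(c,X):
    X=np.atleast_2d(X).astype(float); Ti=np.linalg.inv(c["P"])
    return cv2.projectPoints(X@Ti[:3,:3].T+Ti[:3,3],np.zeros(3),np.zeros(3),K(c),np.array(c["dist"],float))[0][:,0]
def tri(obs):
    A=np.zeros((3,3));b=np.zeros(3)
    for c,uv in obs:
        o,d=ray(c,uv);M=np.eye(3)-np.outer(d,d);A+=M;b+=M@o
    return np.linalg.solve(A,b)
def save(c,fn,crop=None,scale=1):
    im=c["img"][:,:,::-1]
    if crop: x,y,w,h=crop; im=im[y:y+h,x:x+w]
    cv2.imwrite("pics/"+fn,cv2.resize(im,None,fx=scale,fy=scale,interpolation=cv2.INTER_CUBIC))
E
python3 - <<'E'
from h import *
s=manip.read_state();print(s)
a=shot("scene");b=shot("side")
print(a["P"],b["P"],a["vfov"],b["vfov"])
im=np.vstack([a["img"],b["img"]])[:,:,::-1]
cv2.imwrite("pics/a.png",cv2.resize(a["img"][:,:,::-1],(800,600)));cv2.imwrite("pics/b.png",cv2.resize(b["img"][:,:,::-1],(800,600)))
for n,c in (("scene",a),("side",b)):
  for t in ["stand","handle","clamp_lever","lever_grip","galley","spare_handle","lever_pivot","brayer"]:
    try: print(n,t,[(np.round(r["rect"]).tolist(),round(r["conf"],2)) for r in manip.find_in(t,c)][:4])
    except Exception as e: print(n,t,e)
pickle.dump((a,b),open("ab.pkl","wb"))
E
```

```text
{'clock': 0.0, 'joints': array([-1.37658339e+00,  3.00475997e-01,  1.52161050e+00, -8.00857368e-06,
        1.32069801e+00, -6.66146179e-02]), 'qd': array([ 7.54056647e-05,  4.79320592e-04, -1.64479111e-03, -1.05147274e-04,
       -1.04593712e-03, -2.02857485e-03]), 'effort': array([-3.45092318e-03, -5.31810522e+01, -3.52736306e+01,  7.06806011e-02,
        2.43765773e-02, -9.82852157e-05]), 'eef_pos': array([ 141.77014081, -531.13936018,  212.87119817]), 'eef_rot': array([-3.14040294e+00, -7.15957483e-05,  2.60829495e-01]), 'wrist_force': array([-0.50975605, -0.22662173, -0.29302566]), 'moment': array([ 0.04629166,  0.00320856, -0.03673758]), 'finger_gap': 94.52630956176803}
[[ 6.51872547e-01  6.51852521e-01 -3.87492547e-01  9.46300897e+02]
 [ 7.58294116e-01 -5.55449296e-01  3.41271319e-01 -3.42375965e+02]
 [ 7.22610697e-03 -5.16298722e-01 -8.56378079e-01  1.05456020e+03]
 [ 0.00000000e+00  0.00000000e+00  0.00000000e+00  1.00000000e+00]] [[-9.52557911e-01 -2.03598707e-01  2.26232164e-01  3.19809582e+02]
 [-3.04165080e-01  6.63227367e-01 -6.83822392e-01  6.93394331e+02]
 [-1.0818007
[... 727 characters left out ...]
39.0, 28.0], 0.51)]
scene brayer [([299.0, 196.0, 45.0, 46.0], 0.88), ([299.0, 127.0, 20.0, 25.0], 0.46), ([318.0, 278.0, 29.0, 38.0], 0.45)]
side stand []
side handle [([330.0, 216.0, 24.0, 37.0], 0.72), ([253.0, 206.0, 36.0, 33.0], 0.68)]
side clamp_lever [([185.0, 242.0, 53.0, 44.0], 0.87), ([132.0, 273.0, 52.0, 69.0], 0.48)]
side lever_grip [([215.0, 158.0, 40.0, 37.0], 0.64), ([188.0, 246.0, 47.0, 41.0], 0.61)]
side galley [([282.0, 148.0, 86.0, 36.0], 0.57)]
side spare_handle [([328.0, 145.0, 14.0, 33.0], 0.63)]
side lever_pivot [([184.0, 202.0, 121.0, 116.0], 0.78), ([328.0, 146.0, 15.0, 34.0], 0.28)]
side brayer [([182.0, 244.0, 53.0, 43.0], 0.72), ([231.0, 234.0, 26.0, 26.0], 0.68)]
```

View pics/a.png

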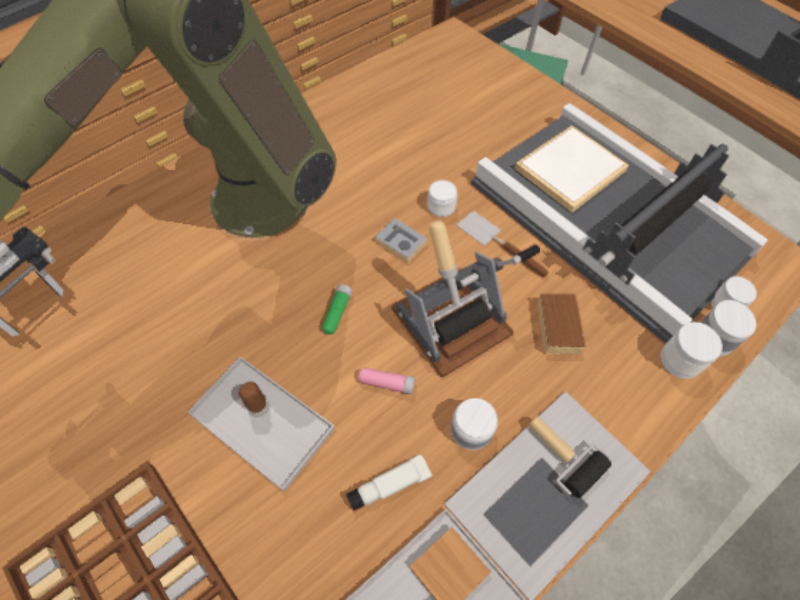

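View pics/b.png

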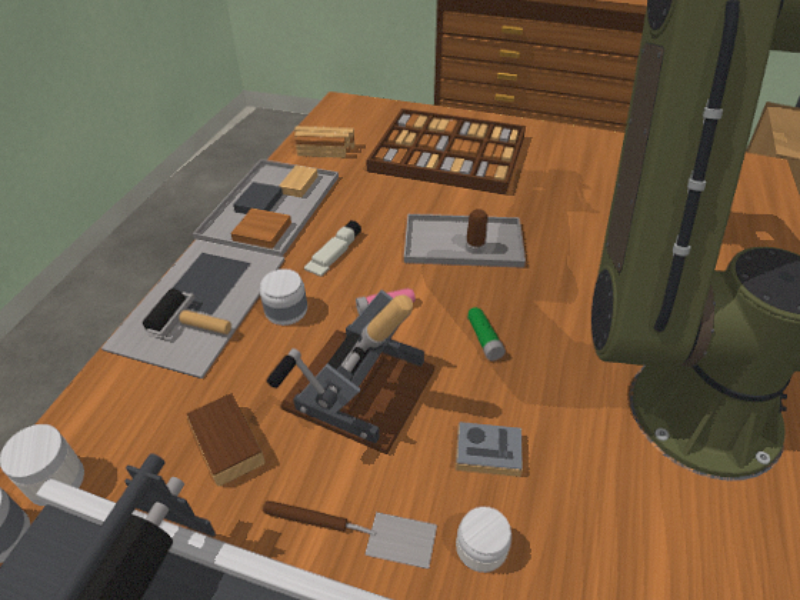

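The images show the tan handle in the stand at scene (442,248), side (388,322). Look-alikes are green at (337,309), pink at (386,380), and the tan handle of the second brayer lying at (552,438). I choose the one in the clamp stand. The lever grip is at scene (527,254), the galley at (262,423) and the spare handle at (252,397).

```bash
cat > fit.py <<'E'
from h import *
from scipy.optimize import least_squares
a,b=pickle.load(open("ab.pkl","rb"))
k=560/800
ax=np.array([-.497,0,.868]);base=np.array([50,0,45.])
tip=base+ax*237
grip=np.array([8+85*np.sin(.75),141,119+85*np.cos(.75)])
def W(p,X):
    c,s=np.cos(p[2]),np.sin(p[2]);X=np.atleast_2d(X)
    return np.c_[p[0]+c*X[:,0]-s*X[:,1],p[1]+s*X[:,0]+c*X[:,1],X[:,2]]
def fit(obs,x0):
    f=lambda p:np.concatenate([(proj(c,W(p,X))[0]-np.array(uv)*k) for c,X,uv in obs])
    r=least_squares(f,x0,loss="soft_l1",x_scale=[10,10,.1]);print(np.round(r.x,3),np.round(f(r.x).reshape(-1,2),1).tolist());return r.x
E
python3 - <<'E'
from fit import *
# rough
o=[onz(a,np.array(p)*k,16)[:2] for p in ((447,370),(511,333))]; print(o)
x0=np.r_[onz(a,np.array((455,322))*k,16)[:2],0]
print(x0)
best=None
obs=[(a,tip,(438,228)),(b,tip,(404,303)),(a,grip,(527,254)),(b,grip,(283,368)),
 (b,[-100,95,16],(388,446)),(b,[100,95,16],(283,405)),(b,[-100,-95,16],(435,365)),(a,[100,-95,16],(447,367)),(a,[100,95,16],(511,331))]
p=fit(obs,x0)
x0g=np.r_[onz(a,np.array((262,423))*k,18)[:2],0]
C=[onz(a,np.array(q)*k,18)[:2] for q in ((240,360),(190,410),(285,487),(332,428))];print(np.round(C))
d=C[3]-C[0];x0g=np.r_[np.mean(C,0),np.arctan2(d[1],d[0])]
gc=lambda i,j:np.array([127*i,76*j,18.])
# order corners: C0 (-,+/-)...
n=np.array([-d[1],d[0]]);s=np.sign((C[0]-C[1])@n)
G=[(a,gc(-1,s),(240,360)),(a,gc(-1,-s),(190,410)),(a,gc(1,-s),(285,487)),(a,gc(1,s),(332,428))]
S=[(405,215),(522,217),(525,265),(405,262)]
for q in S:
    w=onz(b,np.array(q)*k,18)[:2]-x0g[:2]; i=np.sign(w@d);j=np.sign(w@n); G.append((b,gc(i,j),q))
g=fit(G,x0g)
for c,uv in ((a,(254,410)),(b,(477,245))): print("spare foot",onz(c,np.array(uv)*k,3))
for c,n,P,pts in ((a,"ov_a.png",p,0),(b,"ov_b.png",p,0)):
    im=c["img"][:,:,::-1].copy()
    im=cv2.resize(im,None,fx=4,fy=4,interpolation=cv2.INTER_CUBIC)
    X=np.vstack([W(p,[x,y,16]) for x in(-100,100) for y in(-95,95)]+[W(p,tip),W(p,base+ax*122),W(p,grip),W(p,[8,141,119])]+[W(g,gc(i,j)) for i in(-1,1) for j in (-1,1)])
    uv=proj(c,X)
    for q in uv: cv2.circle(im,tuple(int(v) for v in q*4+2),4,(255,0,255),1)
    c0=W(p,[0,0,80]); u=proj(c,c0)[0]*4
    x,y=int(u[0])-400,int(u[1])-300
    cv2.imwrite("pics/"+n,im[max(y,0):y+600,max(x,0):x+800])
E
```

```text
[array([663.04348548,  34.4491189 ]), array([689.71253171, 198.30157252])]
[591.59589867 125.06477089   0.        ]
[ 5.6796e+02  1.2587e+02 -1.2700e-01] [[-1.0, -1.2], [-4.5, -4.4], [3.8, 6.3], [-10.3, 0.8], [2.8, 2.8], [-0.2, 0.4], [2.1, -1.0], [-5.7, 3.4], [-0.4, -2.6]]
[[ 367. -280.]
 [ 396. -416.]
 [ 642. -356.]
 [ 608. -221.]]
[ 4.96766e+02 -3.14711e+02  2.51000e-01] [[-0.2, -4.3], [-1.7, -0.0], [-1.0, -0.8], [1.6, -4.4], [0.4, -0.4], [-3.5, 0.4], [-0.8, -2.7], [-1.9, -3.2]]
spare foot [ 471.79323003 -316.85880067    3.        ]
spare foot [ 462.06021848 -314.35875215    3.        ]
```

View pics/ov_b.png

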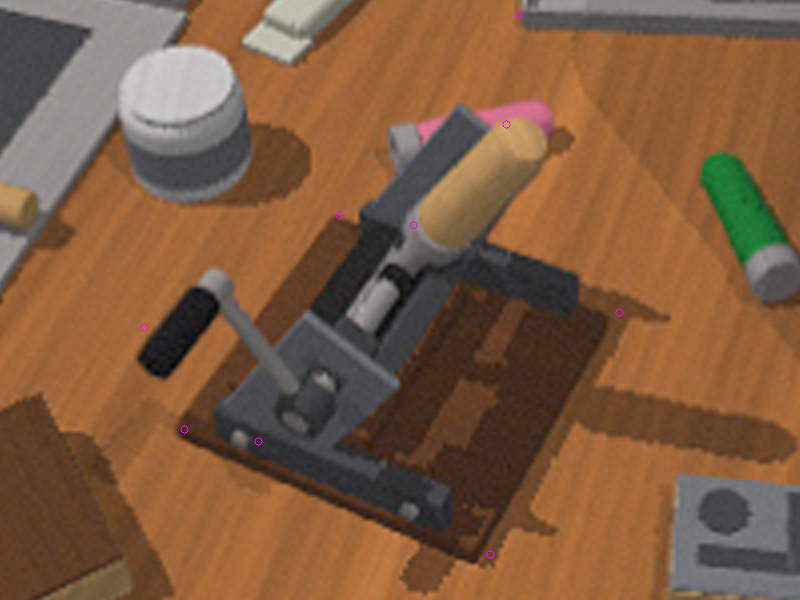

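View pics/ov_a.png

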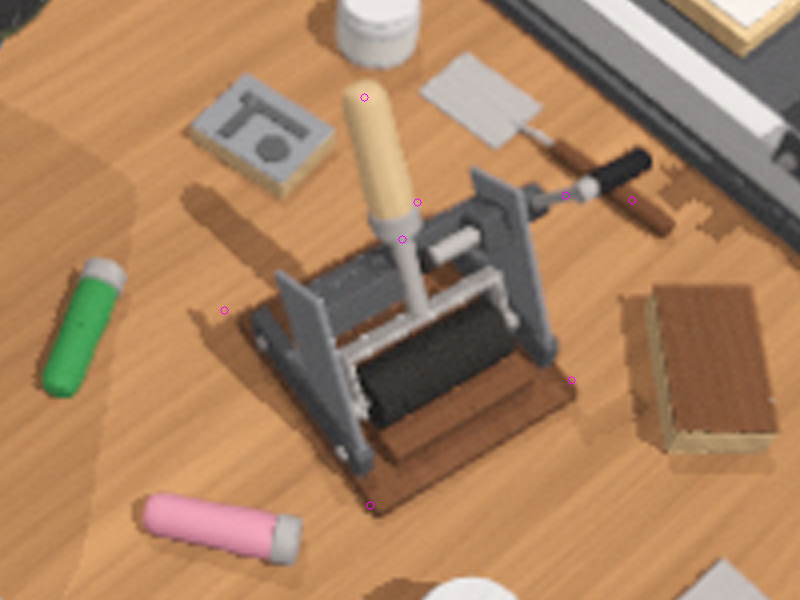

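The overlay shows that my hand-picked points were poor. I'm refitting with points read from these crops: side view tip (528,138), grip (182,332), foot corners (181,420), (472,550) and (609,318). The tan handle is confirmed as the one on the stand.

```bash
cat > s2.py <<'E'
from fit import *
k=1
p0=[567.96,125.87,-.127]
def cv(c,q):
    u=proj(c,W(p0,[0,0,80]))[0]*4
    return ((np.array(q)+[max(int(u[0])-400,0),max(int(u[1])-300,0)])-1.5)/4
import fit; fit.k=1
names=[]
L=[(b,tip-ax*3,(528,138)),(a,tip-ax*3,(366,92)),(b,base+ax*122,(425,250)),(a,base+ax*122,(396,230)),(b,grip,(182,332)),(a,grip,(622,172)),
(b,[100,95,16],(181,420)),(b,[-100,95,16],(472,550)),(b,[-100,-95,16],(609,318)),(a,[-100,-95,16],(243,325)),(a,[100,-95,16],(375,508)),(a,[100,95,16],(575,388))]
p=fit.fit([(c,X,cv(c,q)) for c,X,q in L],p0)
print("tri tip",tri([(b,cv(b,(528,138))),(a,cv(a,(366,92)))]),"model",W(p,tip-ax*3))
print("tri grip",tri([(b,cv(b,(182,332))),(a,cv(a,(622,172)))]),"model",W(p,grip))
print("tri mouth",tri([(b,cv(b,(425,250))),(a,cv(a,(396,230)))]),W(p,base+ax*122))
for c,X,q in L[6:]: print(X,onz(c,cv(c,q),16))
E
python3 s2.py
```

```text
[ 5.65314e+02  1.28652e+02 -1.23000e-01] [[-5.3, -1.6], [-0.3, 1.2], [-2.4, -5.2], [1.5, 1.2], [-8.8, 0.4], [2.5, 5.7], [1.4, 3.7], [5.5, 2.2], [3.1, -0.7], [-4.7, -4.8], [-0.9, -2.0], [-1.1, -3.3]]
tri tip [492.03912883 139.48236539 246.61325148] model [[499.51577231 136.77833038 248.112     ]]
tri grip [630.40589914 261.94219162 189.80849964] model [[648.0378732  260.50742005 181.19355385]]
tri mouth [546.53124107 134.62416974 142.2204941 ] [[554.76008489 129.95580707 150.896     ]]
[100, 95, 16] [683.83079432 202.0208126   16.        ]
[-100, 95, 16] [490.98414773 233.51504717  16.        ]
[-100, -95, 16] [461.32664389  51.1366786   16.        ]
[-100, -95, 16] [477.37349885  46.61393394  16.        ]
[100, -95, 16] [659.34448293  19.68607349  16.        ]
[100, 95, 16] [686.32166723 204.90741342  16.        ]
```

Moves allow only a shift plus a turn about the tool's z, so tilting isn't offered directly. I'm testing how the arm behaves at its reach limit, in a clear spot.

>>> send_rows(series=[[[1,0,40,-10,0],[1,0,80,-20,0],[1,0,120,-30,0],[1,0,160,-30,0],[1,0,200,-30,0],[1,0,240,-30,0],[1,0,270,-30,0],[1,0,300,-30,0],[1,0,320,-30,0],[1,0,340,-30,0]]])

```text
clock: 1.9
eef_pos: [213.9, -801.8, 224.3]
eef_rot: [3.107, 0.0, 0.261]
wrist_force: [0.6, -0.1, 1.7]
finger_gap: 94.2
```

>>> send_rows(series=[[[1,0,40,0,0],[1,0,80,0,0],[1,0,120,0,0],[1,0,150,0,0],[1,0,150,0,0]]])

```text
clock: 2.4
eef_pos: [218.5, -818.6, 197.9]
eef_rot: [3.073, 0.0, 0.261]
wrist_force: [-0.3, 0.2, 0.1]
finger_gap: 93.7
```

```bash
python3 -c "
from h import *
s=manip.read_state();print(s['joints'],s['eef_pos'],s['eef_rot'])"
```

```text
[-1.35412452  1.12258046  0.2346253   0.00300109  1.71548159 -0.04362748] [ 218.4613768  -818.55552549  197.90607448] [3.07262417e+00 7.27582704e-05 2.60831836e-01]
```

>>> send_rows(series=[[[1,0,0,0,0],[1,0,0,0,0]]])

```text
clock: 2.6
eef_pos: [218.4, -818.5, 197.9]
eef_rot: [3.073, 0.0, 0.261]
wrist_force: [0.1, -0.1, 0.4]
finger_gap: 93.9
```

>>> send_rows(series=[[[1,0,-30,0,0],[1,0,-60,0,0],[1,0,-80,0,0],[1,0,-80,0,0]]])

```text
clock: 3.0
eef_pos: [197.3, -738.8, 192.1]
eef_rot: [3.075, -0.0, 0.261]
wrist_force: [0.8, -0.7, 0.4]
finger_gap: 93.8
```

Tilt gained at the reach limit persists in the commanded pose, so I can use that for the slanted grip. I'll lock the lever first, so I move over the stand and look with the wrist camera.

>>> send_rows(series=[[[1,20,-20,-40,0],[1,50,-50,-80,-8],[1,80,-90,-120,-16],[1,110,-130,-150,-24],[1,140,-170,-180,-32],[1,165,-210,-200,-40],[1,190,-250,-210,-48],[1,220,-290,-220,-56],[1,250,-330,-230,-62],[1,280,-370,-235,-67]]])

```text
clock: 4.0
eef_pos: [355.2, -331.2, 399.2]
eef_rot: [3.113, 0.064, 1.433]
wrist_force: [1.0, -0.6, 0.2]
finger_gap: 93.8
```

```bash
python3 -c "
from h import *
s=manip.read_state();print(s['joints'],s['eef_pos'],s['eef_rot']); T=tool(s)
print(np.round(T[:3,:3].T@(np.array([540,135,400])-T[:3,3])))"
```

```text
[-0.80835136  0.04594316  1.39753906 -0.03250994  1.6358346  -0.67473222] [ 355.21030547 -331.2460133   399.21416662] [3.11304602 0.06411932 1.43313796]
[486. 120. -29.]
```

>>> send_rows(series=[[[1,45,12,-3,0],[1,90,24,-6,0],[1,138,35,-9,0],[1,185,46,-12,0],[1,232,58,-15,0],[1,280,70,-18,0],[1,328,82,-20,0],[1,375,94,-23,0],[1,422,106,-26,0],[1,465,117,-29,0]]])

```text
clock: 5.0
eef_pos: [536.1, 114.3, 401.6]
eef_rot: [3.113, 0.062, 1.43]
wrist_force: [0.4, -2.0, -0.8]
finger_gap: 94.0
```

Run:
```python
from h import *
c=shot("wrist");s=manip.read_state();print(s['eef_pos'],s['eef_rot'],np.round(c["T_tool_cam"],3).tolist(),c["vfov"])
save(c,"w1.png",scale=1.4286)
pickle.dump(c,open("w1.pkl","wb"))
```

```text
[537.28267183 118.76158608 400.29053919] [3.11528159 0.06086062 1.43286444] [[-0.001, -0.959, -0.283, 82.306], [1.0, -0.0, -0.001, 0.837], [0.001, -0.283, 0.959, -171.039], [0.0, 0.0, 0.0, 1.0]] 69.28321482046806
```

View pics/w1.png

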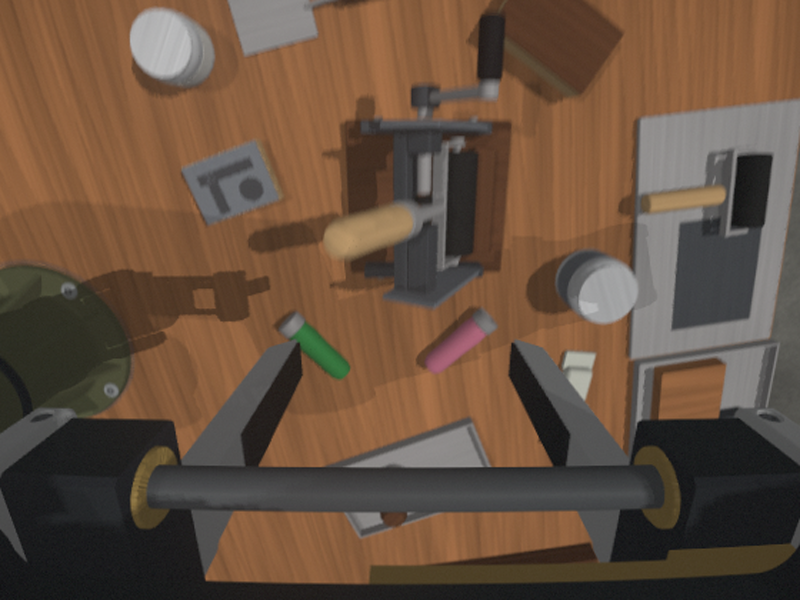

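The wrist view shows the handle tip at (332,242), the ferrule mouth near (440,213), the lever grip from (491,15) to (490,80), and foot corners at (347,122), (510,122) and (501,268). Next is a joint fit over three views.

```bash
cat > s3.py <<'E'
import fit; from s2 import *
w=pickle.load(open("w1.pkl","rb"))
cw=lambda q:(np.array(q)*.7)
obs=[("tip",c,cv(c,q)) for c,q in ((b,(530,136)),(a,(364,88)))]+[("tip",w,cw((333,242)))]
obs+=[("mouth",b,cv(b,(425,250))),("mouth",a,cv(a,(396,232))),("mouth",w,cw((414,218)))]
obs+=[("grip",b,cv(b,(182,332))),("grip",a,cv(a,(622,172))),("grip",w,cw((490.5,48)))]
F={(1,1):[(b,cv(b,(181,420))),(a,cv(a,(575,388))),(w,cw((510,122)))],(-1,1):[(b,cv(b,(472,550))),(w,cw((347,122)))],(-1,-1):[(b,cv(b,(609,318))),(a,cv(a,(243,325)))],(1,-1):[(a,cv(a,(375,508))),(w,cw((501,268)))]}
for kk,l in F.items(): obs+=[(kk,c,q) for c,q in l]
def X(n,v):
    x,y,yaw,fo,th=v
    if n=="tip":L=base+ax*236
    elif n=="mouth":L=base+ax*122
    elif n=="grip":L=[8+85*np.sin(th),141,119+85*np.cos(th)]
    else:L=[fo+100*n[0],95*n[1],16]
    return W([x,y,yaw],L)[0]
f=lambda v:np.concatenate([proj(c,X(n,v))[0]-q for n,c,q in obs])
r=least_squares(f,[560,128,-.14,15,.6],loss="soft_l1",x_scale=[10,10,.1,10,.1])
print("FIT",np.round(r.x,3))
for (n,c,q),e in zip(obs,f(r.x).reshape(-1,2)): print(n,np.round(e,1),end="; ")
for n in("tip","mouth","grip"):print(n,tri([(c,q) for m,c,q in obs if m==n]),X(n,r.x))
E
python3 s3.py | sed -n '/FIT/,$p'
```

```text
FIT [ 5.58341e+02  1.30393e+02 -1.43000e-01  1.84100e+01  5.57000e-01]
tip [-2.5  0.1]; tip [-0.8 -0.6]; tip [1.  0.6]; mouth [ 0.3 -3.8]; mouth [ 0.3 -1.2]; mouth [-5.3  0.8]; grip [-2.2 -0. ]; grip [-0.9 -0.5]; grip [-0.1  0.5]; (1, 1) [-3.   1.3]; (1, 1) [1.2 0.1]; (1, 1) [ 0.7 -1. ]; (-1, 1) [-0.4  0.9]; (-1, 1) [-2.6 -1.8]; (-1, -1) [-0.7 -1.2]; (-1, -1) [-2.4 -3. ]; (1, -1) [0.6 0.7]; (1, -1) [-1.1  3. ]; tip [490.43019083 140.02463876 248.74461805] [491.73580688 139.9815599  249.848     ]
mouth [550.26658319 132.1081925  141.92456915] [547.81568126 131.90835404 150.896     ]
grip [630.63966976 262.34900517 190.06449112] [630.83562747 262.41044528 191.14620988]
```

```bash
cat > st.py <<'E'
from h import *
from fit import W,ax,base
SP=[558.3,130.4,-.143]
def G(th,dz=-4,r=85): return W(SP,[8+r*np.sin(th),141,119+r*np.cos(th)+dz])[0]
def rel(pts,T=None):
    T=tool(manip.read_state()) if T is None else T
    return np.round((np.array(pts)-T[:3,3])@T[:3,:3],1)
E
python3 - <<'E'
from st import *
g=G(.557); T=tool(manip.read_state())
print(rel([g+[0,0,100],g]))
T2=T.copy();T2[:3,3]=g
print(rel([G(t) for t in np.linspace(.557,-.80,13)],T2))
E
```

```text
[[161.7  70.1 105.4]
 [167.8  67.5 205.2]]
[[ 0.000e+00  0.000e+00  0.000e+00]
 [-2.000e-01 -8.300e+00 -4.800e+00]
 [-4.000e-01 -1.710e+01 -8.700e+00]
 [-5.000e-01 -2.630e+01 -1.150e+01]
 [-6.000e-01 -3.570e+01 -1.330e+01]
 [-6.000e-01 -4.530e+01 -1.400e+01]
 [-5.000e-01 -5.490e+01 -1.370e+01]
 [-3.000e-01 -6.440e+01 -1.220e+01]
 [-1.000e-01 -7.370e+01 -9.700e+00]
 [ 2.000e-01 -8.260e+01 -6.200e+00]
 [ 5.000e-01 -9.110e+01 -1.700e+00]
 [ 9.000e-01 -9.900e+01  3.800e+00]
 [ 1.300e+00 -1.062e+02  1.010e+01]]
```

>>> send_rows(series=[[[1,45,20,25,0],[1,90,40,60,0],[1,130,58,90,0],[1,162,70,110,0],[1,164,69,140,0],[1,166,68,175,0],[1,168,67.5,205,0],[0.4,168,67.5,205,0],[0.4,168,67.5,205,0],[0.4,168,67.5,205,0]]], newtons=20)

```text
clock: 6.05
eef_pos: [630.6, 255.4, 190.3]
eef_rot: [3.112, 0.06, 1.429]
wrist_force: [0.1, -0.6, -0.4]
finger_gap: 73.3
```

Run:
```python
from h import *
s=manip.read_state();print(s['eef_pos'],s['eef_rot'],s['finger_gap'],s['wrist_force'])
c=shot("wrist");save(c,"w2.png");print(manip.find_in("lever_grip",c)[:2])
```

```text
[630.55805936 255.42851281 190.27432615] [3.11177692 0.06033649 1.42905308] 73.34782547094363 [ 0.06369552 -0.61667675 -0.39070485]
[{'rect': [210.8, 209.1, 89.3, 97.5], 'conf': 0.89}]
```

View pics/w2.png

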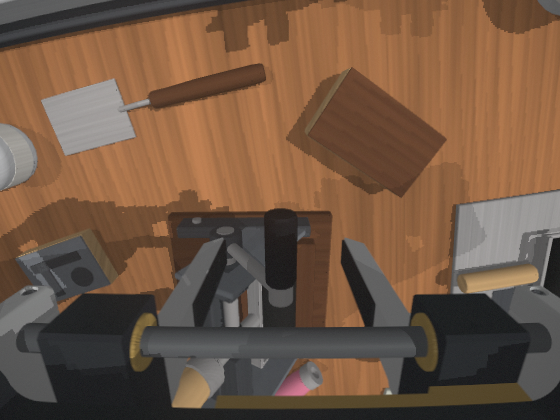

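The grip sits centred between the fingers (grip x≈281, fingers at 225 and 345). Swinging the lever now.

>>> send_rows(series=[[[0.38,5,0,0,0],[0.38,5,0,0,0],[0.38,5,0,0,0],[0.38,5,0,0,0],[0.38,5,-8,-5,0],[0.38,5,-17,-8.5,0],[0.38,5,-26,-11.5,0],[0.38,5,-36,-13,0],[0.38,5,-45,-14,0],[0.38,5,-55,-13.5,0]]])

```text
clock: 7.15
eef_pos: [575.1, 268.8, 199.7]
eef_rot: [3.114, 0.062, 1.429]
wrist_force: [3.4, -0.2, 2.2]
finger_gap: 36.0
```

>>> send_rows(series=[[[0.38,0,-9,1.5,0],[0.38,0,-19,4,0],[0.38,0,-28,7,0],[0.38,0,-36,12,0],[0.38,0,-44,17,0],[0.38,0,-52,24,0],[0.38,0,-58,28,0],[0.38,0,-62,30,0],[0.38,0,-64,30,0],[0.38,0,-64,30,0]]])

```text
clock: 8.15
eef_pos: [517.6, 275.1, 169.0]
eef_rot: [3.102, 0.059, 1.428]
wrist_force: [40.1, -3.1, -3.1]
finger_gap: 37.8
```

Run:
```python
from st import *
s=manip.read_state();print(s['clock'],s['eef_pos'],s['eef_rot'],s['finger_gap'],s['wrist_force'],G(-.75,0))
c=shot("side");save(c,"b2.png",(160,170,200,150),4)
```

```text
8.15 [517.63881491 275.0676433  169.04884357] [3.10244997 0.05871635 1.42786241] 37.76151071000814 [40.09541672 -3.13061796 -3.13192649] [528.96479156 277.07780572 181.19355385]
```

View pics/b2.png

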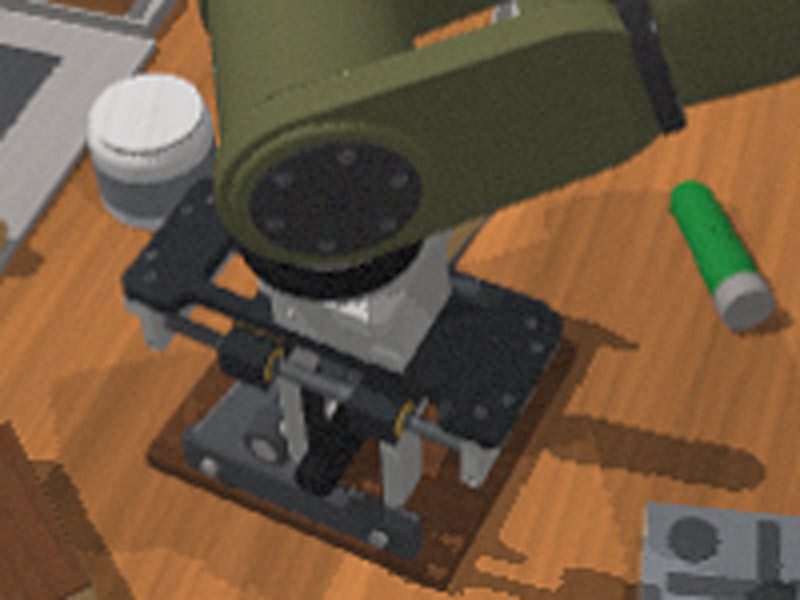

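The wrist force reads 40 N against the stop and the TCP matches lever angle −0.75, so the brayer is locked. Backing off, opening, and lifting clear.

>>> send_rows(series=[[[0.38,0,6,0,0],[0.6,0,12,-2,0],[0.8,0,12,-12,0],[1,0,12,-30,0],[1,0,12,-65,0],[1,0,12,-105,0],[1,0,12,-150,0],[1,0,12,-190,0],[1,0,30,-215,0],[1,-20,60,-225,0]]])

```text
clock: 9.2
eef_pos: [564.6, 264.2, 398.6]
eef_rot: [3.112, 0.06, 1.433]
wrist_force: [0.3, 0.1, 0.1]
finger_gap: 93.7
```

Run:
```python
from st import *
s=manip.read_state();T=tool(s);print(s['joints'],s['eef_pos'],T[:3,2],s['wrist_force'])
print(rel([[760,0,330],[780,0,260]]))
```

```text
[ 0.4067742   0.43436892  0.92329611 -0.06774744  1.78920131  0.52917554] [564.58376724 264.17630303 398.63176452] [ 0.02086904 -0.0629688  -0.99779728] [0.33042957 0.06236299 0.09675122]
[[-230.3  227.3   89.2]
 [-223.4  245.1  159.5]]
```

>>> send_rows(series=[[[1,-35,33,0,0],[1,-70,66,0,0],[1,-105,99,10,0],[1,-140,132,30,0],[1,-170,165,60,0],[1,-195,195,90,0],[1,-215,220,120,0],[1,-223,240,150,0],[1,-223,265,160,0],[1,-223,300,160,0]]])

```text
clock: 10.2
eef_pos: [818.9, -10.6, 249.4]
eef_rot: [3.108, 0.061, 1.429]
wrist_force: [57.6, -0.2, 59.1]
finger_gap: 94.0
```

>>> send_rows(series=[[[1,0,50,0,0],[1,0,100,0,0],[1,0,200,0,0],[1,0,300,0,0]]])

```text
clock: 10.6
eef_pos: [839.7, -29.2, 218.8]
eef_rot: [3.069, 0.057, 1.43]
wrist_force: [-0.7, 0.9, 0.2]
finger_gap: 93.9
```

>>> send_rows(series=[[[1,0,600,0,0]]])

```text
clock: 10.7
eef_pos: [849.8, -35.1, 210.3]
eef_rot: [3.041, 0.054, 1.43]
wrist_force: [-0.3, 0.8, 0.1]
finger_gap: 94.5
```

>>> send_rows(series=[[[1,0,600,0,0],[1,0,600,0,0]]])

```text
clock: 10.9
eef_pos: [862.8, -46.0, 195.7]
eef_rot: [3.007, 0.051, 1.43]
wrist_force: [-0.3, 0.1, 0.2]
finger_gap: 94.2
```

>>> send_rows(series=[[[1,0,50,0,0]]])

```text
clock: 11.0
eef_pos: [871.4, -51.0, 190.4]
eef_rot: [2.98, 0.049, 1.431]
wrist_force: [0.2, 0.2, 0.4]
finger_gap: 93.9
```

>>> send_rows(series=[[[1,0,50,0,0]]])

```text
clock: 11.1
eef_pos: [880.1, -55.8, 187.5]
eef_rot: [2.95, 0.047, 1.431]
wrist_force: [0.2, -0.4, -1.1]
finger_gap: 94.2
```

>>> send_rows(series=[[[1,8,50,0,0]]])

```text
clock: 11.2
eef_pos: [888.7, -53.7, 185.9]
eef_rot: [2.921, 0.044, 1.43]
wrist_force: [-0.1, 0.7, -0.2]
finger_gap: 94.3
```

>>> send_rows(series=[[[1,8,50,0,0]]])

```text
clock: 11.3
eef_pos: [897.0, -49.6, 185.6]
eef_rot: [2.891, 0.042, 1.432]
wrist_force: [0.1, 1.4, -0.6]
finger_gap: 93.8
```

>>> send_rows(series=[[[1,8,50,0,0]]])

```text
clock: 11.4
eef_pos: [904.9, -46.3, 186.9]
eef_rot: [2.862, 0.039, 1.433]
wrist_force: [0.3, 0.1, -0.2]
finger_gap: 94.2
```

>>> send_rows(series=[[[1,8,50,0,0]]])

```text
clock: 11.5
eef_pos: [912.4, -43.3, 189.6]
eef_rot: [2.832, 0.036, 1.434]
wrist_force: [-0.6, 0.3, 0.2]
finger_gap: 94.0
```

>>> send_rows(series=[[[1,8,50,0,0]]])

```text
clock: 11.6
eef_pos: [919.5, -40.3, 193.6]
eef_rot: [2.802, 0.033, 1.435]
wrist_force: [1.0, 0.5, -0.9]
finger_gap: 93.7
```

>>> send_rows(series=[[[1,8,50,0,0]]])

```text
clock: 11.7
eef_pos: [926.2, -37.4, 198.8]
eef_rot: [2.773, 0.03, 1.436]
wrist_force: [0.2, 0.3, 0.3]
finger_gap: 93.9
```

>>> send_rows(series=[[[1,8,50,0,0]]])

```text
clock: 11.8
eef_pos: [932.5, -34.6, 205.4]
eef_rot: [2.743, 0.028, 1.437]
wrist_force: [-0.1, 0.9, -0.4]
finger_gap: 94.0
```

Run:
```python
from st import *
s=manip.read_state();T=tool(s);print(s['clock'],s['joints'],s['eef_pos'],T[:3,2],s['wrist_force'])
```

```text
11.8 [-0.06119466  1.13722324  0.23548333 -0.05462937  1.37348388  0.06721666] [932.46499789 -34.55314853 205.3857354 ] [ 0.38089657 -0.07698114 -0.92140746] [-0.07286875  0.85365772 -0.4082999 ]
```

>>> send_rows(series=[[[1,8,50,0,0]]])

```text
clock: 11.9
eef_pos: [938.3, -31.7, 213.1]
eef_rot: [2.714, 0.025, 1.438]
wrist_force: [0.6, 0.5, 0.0]
finger_gap: 93.7
```

>>> send_rows(series=[[[1,8,50,0,0]]])

```text
clock: 12.0
eef_pos: [943.7, -28.9, 222.0]
eef_rot: [2.685, 0.022, 1.439]
wrist_force: [-0.4, 0.6, -0.7]
finger_gap: 94.1
```

>>> send_rows(series=[[[1,8,50,0,0]]])

```text
clock: 12.1
eef_pos: [948.6, -26.1, 231.8]
eef_rot: [2.657, 0.019, 1.441]
wrist_force: [-0.1, -0.6, 0.5]
finger_gap: 94.3
```

>>> send_rows(series=[[[1,8,50,0,0]]])

```text
clock: 12.2
eef_pos: [953.1, -23.4, 242.6]
eef_rot: [2.628, 0.016, 1.443]
wrist_force: [0.7, 0.6, 0.0]
finger_gap: 94.1
```

>>> send_rows(series=[[[1,0,0,0,0]]])

```text
clock: 12.3
eef_pos: [953.1, -23.0, 244.2]
eef_rot: [2.627, 0.016, 1.443]
wrist_force: [-0.3, -0.4, 0.2]
finger_gap: 94.3
```

Run:
```python
from st import *
s=manip.read_state();T=tool(s);print(s['clock'],s['joints'],s['eef_pos'],T[:3,:3])
A=W([0,0,SP[2]],-ax)[0];print("want",A)
g=W(SP,base+ax*(122+82))[0]; # grasp pt
tcp=g+A*11
print(g,tcp); far=tcp-A*170; print(far,rel([far,tcp]))
```

```text
12.3 [-0.04795107  1.10693075  0.23483664 -0.05509598  1.28763985  0.07727491] [953.09418614 -22.99768853 244.19565032] [[ 0.12744636  0.86424772  0.48665522]
 [ 0.9917217  -0.10328588 -0.07628959]
 [-0.01566849  0.49234937 -0.87025663]]
want [ 0.49192708 -0.07082903 -0.868     ]
[507.43652186 137.72346474 222.072     ] [512.84771971 136.94434545 212.524     ]
[429.22011661 148.98527983 360.084     ] [[ 102.  -413.5 -368.9]
 [ 103.  -412.6 -198.9]]
```

>>> send_rows(series=[[[1,5,-10,-25,0],[1,12,-35,-55,0],[1,20,-65,-85,0],[1,28,-100,-112,0],[1,36,-135,-140,0],[1,44,-170,-166,0],[1,52,-205,-192,0],[1,60,-240,-218,0],[1,68,-275,-244,0],[1,76,-308,-270,0]]])

```text
clock: 13.3
eef_pos: [563.2, 104.6, 325.5]
eef_rot: [2.63, 0.016, 1.442]
wrist_force: [0.0, 0.6, 1.2]
finger_gap: 94.2
```

>>> send_rows(series=[[[1,8,-33,-26,0],[1,16,-65,-52,0],[1,22,-90,-78,0],[1,26,-105,-99,0],[1,26,-105,-99,0],[1,26,-105,-99,0]]])

```text
clock: 13.9
eef_pos: [429.9, 148.8, 360.1]
eef_rot: [2.63, 0.016, 1.443]
wrist_force: [0.3, 0.5, -1.2]
finger_gap: 93.9
```

```bash
cat > chk.py <<'E'
from st import *
import sys
c=shot("wrist");s=manip.read_state();print(s['clock'],np.round(s['joints'],3),s['eef_pos'],tool(s)[:3,2])
im=c["img"][:,:,::-1].copy()
X=[W(SP,base+ax*h)[0] for h in (122,152,184,204,225,237)]
for q in proj(c,X): cv2.circle(im,tuple(int(round(v)) for v in q),3,(255,0,255),1)
cv2.imwrite("pics/"+sys.argv[1],cv2.resize(im,None,fx=1.43,fy=1.43,interpolation=cv2.INTER_CUBIC))
m=manip.silhouettes("handle",c)
for r in m[:4]: print(r["rect"],r["conf"])
pickle.dump((c,m),open("w.pkl","wb"))
E
python3 chk.py w3.png
```

```text
13.95 [ 0.402 -0.243  1.821 -0.29   1.136  0.591] [430.14625674 148.50817476 359.55141778] [ 0.48301622 -0.07666613 -0.87224861]
[266.4, 167.5, 28.3, 49.6] 0.91
[264.9, 237.5, 43.6, 48.6] 0.86
[151.2, 261.8, 56.0, 39.0] 0.61
[291.3, 12.2, 75.5, 83.7] 0.46
```

View pics/w3.png

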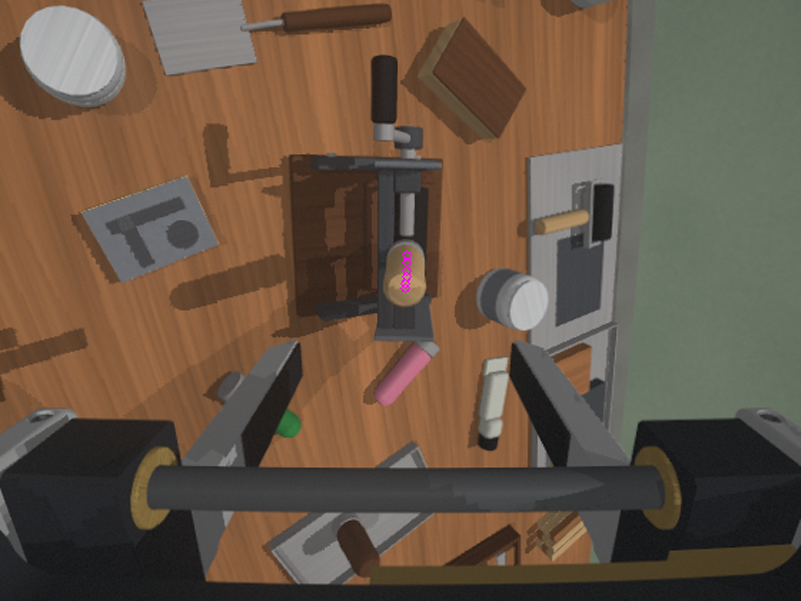

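The handle is dead centre under the tool: the model dots run up its axis at (405,250–287), and the lever is seen in its locked position. Descending along the axis.

Run:
```python
from st import *
A=W([0,0,SP[2]],-ax)[0]
g=W(SP,base+ax*(122+82))[0]+A*11
print(rel([g-A*60,g]))
```

```text
[[  1.3   0.5 108.7]
 [  1.7   1.1 168.7]]
```

>>> send_rows(series=[[[1,0.5,0,30,0],[1,1,0,60,0],[1,1,0.5,90,0],[1,1.5,0.5,115,0],[1,1.5,1,140,0],[1,1.5,1,158,0],[1,1.5,1,168,0],[1,1.5,1,168,0]]])

```text
clock: 14.8
eef_pos: [512.2, 136.6, 212.1]
eef_rot: [2.633, 0.017, 1.441]
wrist_force: [0.3, -0.0, 0.5]
finger_gap: 94.3
```

```bash
python3 chk.py w4.png
```

```text
14.85 [ 0.299  0.032  1.915 -0.32   0.755  0.609] [512.1640751  136.81356355 213.33724208] [ 0.48203062 -0.07723149 -0.87274382]
[151.4, 355.3, 28.4, 24.4] 0.82
[250.1, 198.8, 57.0, 119.8] 0.75
[348.5, 286.8, 27.9, 79.8] 0.66
[260.0, 288.1, 57.8, 38.1] 0.58
```

View pics/w4.png

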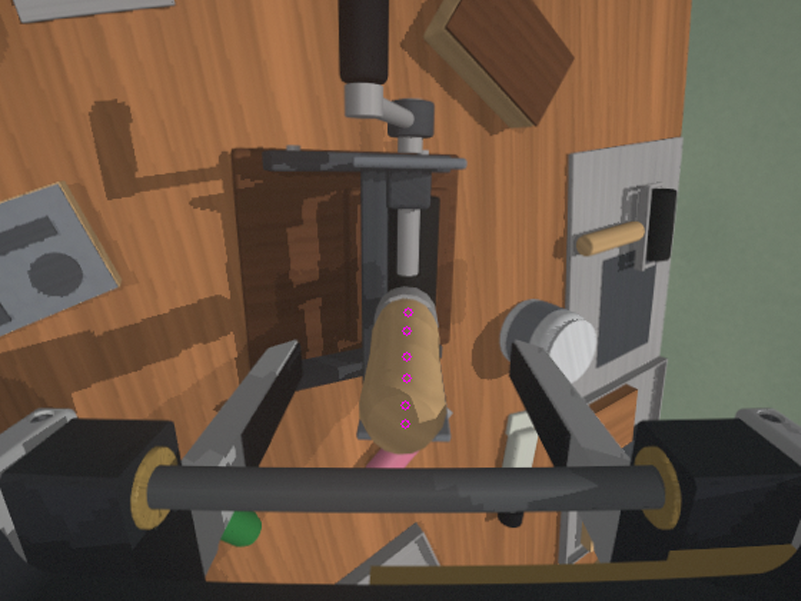

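The handle is centred between the jaws (dome at (403,425), ferrule at (408,292)). Closing with 60 N.

>>> send_rows(series=[[[0,0,0,0,0],[0,0,0,0,0],[0,0,0,0,0],[0,0,0,0,0],[0,0,0,0,0],[0,0,0,0,0],[0,0,0,0,0],[0,0,0,0,0],[0,0,0,0,0],[0,0,0,0,0]]], newtons=60)

```text
clock: 15.9
eef_pos: [511.7, 137.3, 213.6]
eef_rot: [2.632, 0.016, 1.442]
wrist_force: [-4.2, 0.5, 2.1]
finger_gap: 31.3
```

```bash
cat > f.py <<'E'
from st import *
s=manip.read_state();T=tool(s);print(round(s['clock'],2),np.round(s['joints'],3),s['eef_pos'],s['finger_gap'],"Ftool",np.round(s['wrist_force']@T[:3,:3],1),"Mtool",np.round(s['moment']@T[:3,:3],2),"z",np.round(T[:3,2],3))
E
python3 f.py
```

```text
15.9 [ 0.3    0.031  1.916 -0.32   0.755  0.609] [511.65287495 137.25082639 213.60571786] 31.311530530659887 Ftool [-0.1 -2.7 -3.9] Mtool [ 0.84 -0.04  0.  ] z [ 0.482 -0.077 -0.873]
```

Gripped: 31.3 mm gap and 3–4 N. Starting to twist and draw.

>>> send_rows(series=[[[0,0,0,0,8],[0,0,0,-0.2,16],[0,0,0,-0.5,24],[0,0,0,-0.7,29],[0,0,0,-0.8,21],[0,0,0,-1.0,13],[0,0,0,-1.3,5],[0,0,0,-1.6,-3],[0,0,0,-1.9,-11],[0,0,0,-2.2,-19]]])

```text
clock: 16.9
eef_pos: [510.5, 137.3, 214.8]
eef_rot: [2.662, 0.178, 1.74]
wrist_force: [1.4, 0.0, -5.7]
finger_gap: 31.4
```

```bash
python3 f.py
```

```text
16.9 [ 0.301  0.027  1.916 -0.319  0.76   0.271] [510.5175822  137.28049047 214.80328217] 31.41301552711869 Ftool [ 0.8 -1.3  5.6] Mtool [0.45 0.28 0.19] z [ 0.481 -0.077 -0.873]
```

Axial force is about 6 N, well under the clamp's 25 N. Continuing.

>>> send_rows(series=[[[0,0,0,-0.3,-8],[0,0,0,-0.5,-1],[0,0,0,-0.8,7],[0,0,0,-1.1,15],[0,0,0,-1.4,23],[0,0,0,-1.7,31],[0,0,0,-2.0,39],[0,0,0,-2.3,46],[0,0,0,-2.5,38],[0,0,0,-2.8,30]]])

```text
clock: 17.9
eef_pos: [509.3, 137.5, 217.4]
eef_rot: [2.637, -0.075, 1.278]
wrist_force: [2.6, 0.1, -5.4]
finger_gap: 31.2
```

>>> send_rows(series=[[[0,0,0,-0.3,-8],[0,0,0,-0.6,-16],[0,0,0,-0.9,-24],[0,0,0,-1.2,-32],[0,0,0,-1.5,-38],[0,0,0,-1.7,-30],[0,0,0,-2.0,-22],[0,0,0,-2.3,-14],[0,0,0,-2.6,-6],[0,0,0,-2.9,2]]])

```text
clock: 18.9
eef_pos: [508.0, 137.7, 219.9]
eef_rot: [2.64, -0.096, 1.239]
wrist_force: [3.2, -0.1, -5.0]
finger_gap: 31.3
```

```bash
python3 f.py
```

```text
18.9 [ 0.304  0.016  1.915 -0.317  0.771  0.839] [507.9913488  137.67998743 219.92193624] 31.32343099020745 Ftool [0.4 0.2 5.9] Mtool [ 0.15  0.04 -0.3 ] z [ 0.482 -0.077 -0.873]
```

>>> send_rows(series=[[[0,0,0,-0.3,8],[0,0,0,-0.6,15],[0,0,0,-0.9,7],[0,0,0,-1.2,-1],[0,0,0,-1.5,-9],[0,0,0,-1.8,-17],[0,0,0,-2.1,-25],[0,0,0,-2.4,-33],[0,0,0,-2.7,-41],[0,0,0,-2.8,-33]]])

```text
clock: 19.9
eef_pos: [506.4, 137.9, 222.2]
eef_rot: [2.666, 0.189, 1.763]
wrist_force: [0.1, 1.1, -4.5]
finger_gap: 31.2
```

>>> send_rows(series=[[[0,0,0,-0.3,8],[0,0,0,-0.6,16],[0,0,0,-0.9,24],[0,0,0,-1.2,32],[0,0,0,-1.5,40],[0,0,0,-1.8,48],[0,0,0,-2.0,40],[0,0,0,-2.3,32],[0,0,0,-2.6,24],[0,0,0,-2.9,16]]])

```text
clock: 20.9
eef_pos: [505.2, 138.1, 224.9]
eef_rot: [2.634, 0.053, 1.508]
wrist_force: [1.7, 0.3, -6.3]
finger_gap: 31.1
```

>>> send_rows(series=[[[0,0,0,-0.3,-8],[0,0,0,-0.6,-16],[0,0,0,-0.9,-24],[0,0,0,-1.2,-32],[0,0,0,-1.4,-24],[0,0,0,-1.7,-16],[0,0,0,-2.0,-8],[0,0,0,-2.3,0],[0,0,0,-2.6,8],[0,0,0,-2.9,16]]])

```text
clock: 21.9
eef_pos: [503.8, 138.4, 227.6]
eef_rot: [2.638, -0.088, 1.254]
wrist_force: [1.7, -0.1, -3.4]
finger_gap: 31.3
```

```bash
python3 f.py
```

```text
21.9 [ 3.080e-01 -1.000e-03  1.914e+00 -3.140e-01  7.900e-01  8.200e-01] [503.84922879 138.36266984 227.63772281] 31.31872189055549 Ftool [ 0.1 -0.2  3.8] Mtool [ 0.17 -0.13 -0.15] z [ 0.482 -0.077 -0.873]
```

>>> send_rows(series=[[[0,0,0,-0.3,-8],[0,0,0,-0.7,-16],[0,0,0,-1.1,-24],[0,0,0,-1.5,-32],[0,0,0,-1.9,-38],[0,0,0,-2.2,-30],[0,0,0,-2.6,-22],[0,0,0,-3.0,-14],[0,0,0,-3.5,-6],[0,0,0,-4.0,0]]])

```text
clock: 22.9
eef_pos: [502.2, 138.8, 231.5]
eef_rot: [2.638, -0.089, 1.255]
wrist_force: [-0.2, 1.8, 1.2]
finger_gap: 31.3
```

```bash
python3 f.py; python3 chk.py w5.png
```

```text
22.9 [ 0.311 -0.009  1.912 -0.313  0.799  0.819] [502.16423873 138.76901001 231.53638877] 31.263032080939496 Ftool [ 1.7 -0.1 -1.3] Mtool [ 0.28  0.09 -0.04] z [ 0.483 -0.077 -0.872]
22.95 [ 0.311 -0.009  1.912 -0.313  0.799  0.824] [502.12606826 138.80489034 231.68675167] [ 0.48316545 -0.07648528 -0.87218183]
[250.3, 199.0, 61.2, 120.3] 0.72
```

View pics/w5.png

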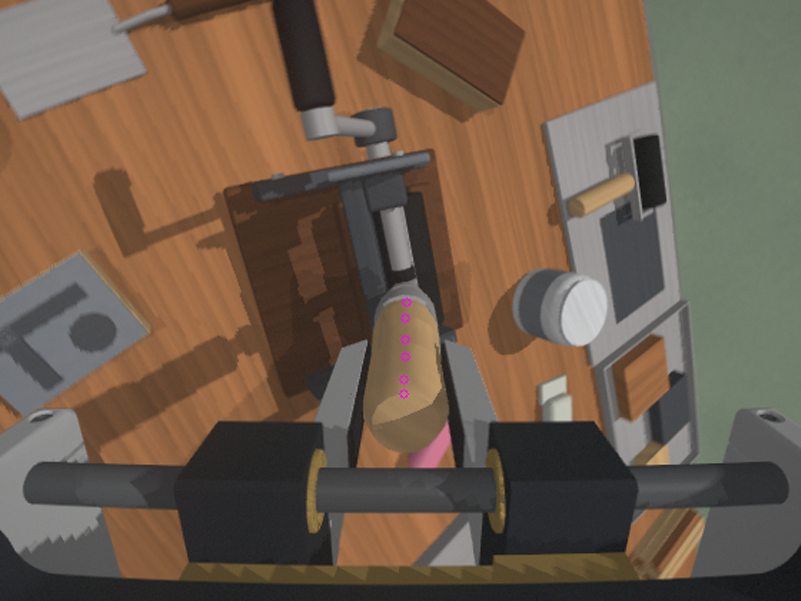

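The handle has moved with the gripper and the axial force has dropped to about zero, so the fit is loose. Drawing straight out.

>>> send_rows(series=[[[0,0,0,-2,0],[0,0,0,-5,0],[0,0,0,-9,0],[0,0,0,-13,0],[0,0,0,-17,0],[0,0,0,-21,0],[0,0,0,-25,0],[0,0,0,-29,0],[0,0,0,-34,0],[0,0,0,-40,0]]])

```text
clock: 24.0
eef_pos: [482.6, 141.9, 266.9]
eef_rot: [2.637, -0.086, 1.259]
wrist_force: [0.2, 0.4, -1.8]
finger_gap: 31.3
```

>>> send_rows(series=[[[0,0,0,-8,0],[0,0,0,-18,0],[0,0,0,-30,0],[0,0,0,-45,0],[0,0,0,-65,0],[0,0,0,-85,0],[0,0,0,-100,0],[0,0,0,-110,0],[0,0,0,-110,0]]])

```text
clock: 24.9
eef_pos: [429.4, 150.5, 364.1]
eef_rot: [2.635, -0.088, 1.26]
wrist_force: [0.2, 0.1, -1.4]
finger_gap: 31.3
```

```bash
python3 f.py
python3 - <<'E'
from st import *
p=[496.8,-314.7,.251]
a2=shot("scene");b2=shot("side")
r=[]
for c in(a2,b2):
    for t in("spare_handle","galley"):
        m=manip.find_in(t,c);print(t,[(np.round(x["rect"]).tolist(),round(x["conf"],2)) for x in m[:2]])
import numpy as np
A=cv2.resize(a2["img"][:,:,::-1][80:290,120:400],None,fx=2,fy=2);B=b2["img"][:,:,::-1]
u=proj(b2,W(SP,[0,0,100])[0])[0];x,y=int(u[0])-50,int(u[1])-50
# galley crop of initial scene, and current stand crop from side
a=pickle.load(open("ab.pkl","rb"))[0]
G=cv2.resize(a["img"][:,:,::-1][240:350,120:250],None,fx=3,fy=3)
B=cv2.resize(B[y:y+110,x-15:x+115],None,fx=3,fy=3)
cv2.imwrite("pics/gc.png",np.hstack([G,B]));print(x-15,y)
E
```

```text
24.9 [ 0.408 -0.245  1.813 -0.291  1.144  0.804] [429.38730363 150.50679848 364.07714717] 31.25683944149478 Ftool [ 0.  -0.5  1.3] Mtool [ 0.24 -0.03 -0.04] z [ 0.485 -0.075 -0.871]
spare_handle [([167.0, 268.0, 21.0, 26.0], 0.81), ([316.0, 278.0, 30.0, 38.0], 0.45)]
galley [([130.0, 252.0, 102.0, 91.0], 0.97)]
spare_handle [([329.0, 149.0, 14.0, 20.0], 0.48)]
galley [([281.0, 149.0, 87.0, 37.0], 0.76)]
190 198
```

View pics/gc.png

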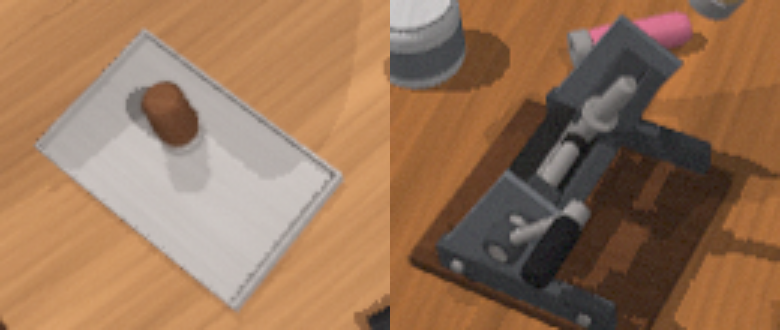

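The side view shows the tang bare with the brayer still seated and the lever locked. The galley and spare handle are clear in the left crop: corners (145,32), (38,145), (238,307), (340,178), spare foot (183,146). Now I work out where the inner reach limit will let the tool go upright again.

Run:
```python
from st import *
from scipy.optimize import least_squares
D=np.array([[.3005,1.5216,1.3207,549.7,212.9],[1.12258,.23463,1.71548,847.2,197.9],[1.10693,.23484,1.28764,953.4,244.2],[1.13722,.23548,1.37348,933.1,205.4],[.0459,1.3975,1.6358,485.7,399.2],[.43437,.9233,1.7892,623.4,398.6]])
def fk(v,q2,q3,q5):
    r0,H,L1,L2,L3,o=v;a=q2+q3;
    return np.array([r0+L1*np.sin(q2)+L2*np.sin(a)+o*np.cos(a)+L3*np.sin(a+q5),H+L1*np.cos(q2)+L2*np.cos(a)-o*np.sin(a)+L3*np.cos(a+q5)])
r=least_squares(lambda v:(fk(v,*D[:,:3].T)-D[:,3:].T).ravel(),[0,300,400,400,250,0]);v=r.x
print(np.round(v),np.round(r.fun,1))
for q2 in(-.79,-.5,-.3,-.1,.1): print(q2,np.round(fk(v,q2,2.52,.1-q2)), "wrist",np.round(fk(v,q2,2.52,.1-q2)-v[4]*np.array([np.sin(2.62),np.cos(2.62)])))
# galley refit
import fit; fit.k=1
a=fit.a
C=[(168.3,250.7),(132.7,288.3),(199.3,342.3),(233.3,299.3)]
P=[onz(a,c,18) for c in C];print(np.round(P))
sg=[(-1,1),(-1,-1),(1,-1),(1,1)]
g=fit.fit([(a,[127*i,76*j,18],c) for (i,j),c in zip(sg,C)],[496.8,-314.7,.25])
sp=onz(a,(181,288),3);print("spare",sp);print("place",W(g,[[50,0,3],[60,0,3]]))
```

```text
[  0. 219. 424. 448. 262.  39.] [ 0.  -0.3  0.   0.1 -0.2  0.3 -0.   0.3 -0.1 -0.1  0.2 -0.2]
-0.79 [266. 181.] wrist [135. 408.]
-0.5 [314. 134.] wrist [183. 361.]
-0.3 [338.  95.] wrist [208. 322.]
-0.1 [355.  52.] wrist [224. 279.]
0.1 [362.   6.] wrist [232. 233.]
[[ 364. -277.   18.]
 [ 399. -419.   18.]
 [ 645. -358.   18.]
 [ 609. -218.   18.]]
[ 5.03937e+02 -3.17565e+02  2.40000e-01] [[0.5, -0.9], [-0.8, 0.6], [-0.7, 0.9], [1.4, -1.0]]
spare [ 480.30138796 -311.42339642    3.        ]
place [[ 552.50031262 -305.66662776    3.        ]
 [ 562.21302594 -303.28687988    3.        ]]
```

```bash
cat > sim.py <<'E'
from st import *
from scipy.optimize import least_squares, lsq_linear, minimize
v=[0,219,424,448,262,39]
def fk(q):
    r0,H,L1,L2,L3,o=v;a=q[0]+q[1];s=a+q[2]
    return np.array([L1*np.sin(q[0])+L2*np.sin(a)+o*np.cos(a)+L3*np.sin(s),H+L1*np.cos(q[0])+L2*np.cos(a)-o*np.sin(a)+L3*np.cos(s),s])
lb=np.array([-.78,.235,.01]);ub=np.array([2.2,2.515,3.06])
def step(q,d,w):
    t=fk(q)+np.r_[d,0]
    f=lambda x:(fk(x)-t)*[1,1,w]
    return least_squares(f,np.clip(q,lb+1e-4,ub-1e-4),bounds=(lb,ub),x_scale=.1).x
if __name__=="__main__":
    for w in(200,300,400,550,700):
        q=np.array([1.137,.2355,1.3735]);s=fk(q)[2];t=np.pi-s
        q2=step(q,50*np.array([np.cos(t),np.sin(t)]),w);print(w,np.round(fk(q2)-fk(q),3))
    a=pickle.load(open("ab.pkl","rb"))[0]
    for n,uv in(("green",(337,309)),("lino",(402,240)),("pink",(386,380)),("base edge",(250,232)),("base l",(213,205)),("base r",(307,185))): print(n,np.round(onz(a,np.array(uv)*.7,0)))
E
python3 sim.py
```

```text
200 [27.998 14.277 -0.12 ]
300 [18.628 11.625 -0.081]
400 [12.447  9.857 -0.056]
550 [ 7.072  8.311 -0.035]
700 [ 4.174  7.475 -0.023]
green [391. -45.   0.]
lino [339. 191.   0.]
pink [593. -71.   0.]
base edge [ 78. -76.   0.]
base l [ -58. -101.    0.]
base r [ 43. 120.   0.]
```

Run:
```python
from sim import *
s0=np.pi-.515
for q2 in(-.75,-.6,-.5):
  for e in(-40,0,30,60):
    q=np.array([q2,2.51,s0-q2-2.51]);p0=fk(q)
    for n in range(30):
        d=50*np.array([-np.cos(np.radians(e)),-np.sin(np.radians(e))])
        q=step(q,d,600)
        if fk(q)[2]>np.pi: break
    print(q2,e,n+1,np.round(p0,2),"->",np.round(fk(q),2),np.round(q,2))
```

```text
-0.75 -40 30 [272.7  178.66   2.63] -> [-294.43  735.29    2.66] [-0.71  0.31  3.06]
-0.75 0 18 [272.7  178.66   2.63] -> [134.88 146.73   3.15] [-0.78  2.51  1.42]
-0.75 30 18 [272.7  178.66   2.63] -> [136.42 146.72   3.15] [-0.78  2.51  1.41]
-0.75 60 17 [272.7  178.66   2.63] -> [ 246.47 -178.45    3.15] [0.74 2.4  0.01]
-0.6 -40 30 [299.13 155.08   2.63] -> [-289.09  737.8     2.67] [-0.7   0.32  3.06]
-0.6 0 18 [299.13 155.08   2.63] -> [137.09 146.72   3.14] [-0.78  2.51  1.41]
-0.6 30 19 [299.13 155.08   2.63] -> [131.42 146.79   3.16] [-0.78  2.51  1.43]
-0.6 60 16 [299.13 155.08   2.63] -> [ 246.97 -175.8     3.14] [0.73 2.4  0.01]
-0.5 -40 30 [314.66 137.28   2.63] -> [-285.23  739.87    2.68] [-0.7   0.32  3.06]
-0.5 0 19 [314.66 137.28   2.63] -> [130.12 146.82   3.17] [-0.78  2.51  1.43]
-0.5 30 19 [314.66 137.28   2.63] -> [132.68 146.76   3.16] [-0.78  2.51  1.42]
-0.5 60 16 [314.66 137.28   2.63] -> [ 245.56 -184.8     3.16] [0.77 2.39 0.01]
```

Run:
```python
from sim import *
s0=np.pi-.515
for q2 in(-.65,-.55):
  for e in(38,42,46,50):
    q=np.array([q2,2.51,s0-q2-2.51]);p0=fk(q);tr=[]
    for n in range(30):
        d=50*np.array([-np.cos(np.radians(e)),-np.sin(np.radians(e))])
        q=step(q,d,600)
        tr.append(np.round(fk(q)[:2]).tolist())
        if fk(q)[2]>np.pi: break
    print(q2,e,n+1,np.round(p0,2),"->",np.round(fk(q),2),np.round(q,2),tr[4::5])
T=tool(manip.read_state());
from scipy.spatial.transform import Rotation as R
print(rel([[303.5,-46.8,150],[330,-45,190]]))
```

```text
-0.65 38 20 [290.72 163.38   2.63] -> [131.43 146.79   3.16] [-0.78  2.51  1.43] [[233.0, 165.0], [198.0, 154.0], [164.0, 148.0], [131.0, 147.0]]
-0.65 42 20 [290.72 163.38   2.63] -> [136.05 146.72   3.15] [-0.78  2.51  1.41] [[245.0, 156.0], [200.0, 154.0], [167.0, 148.0], [136.0, 147.0]]
-0.65 46 19 [290.72 163.38   2.63] -> [ 201.72 -150.47    3.17] [0.64 2.51 0.01] [[268.0, 132.0], [266.0, 72.0], [258.0, -83.0]]
-0.65 50 18 [290.72 163.38   2.63] -> [ 203.78 -156.65    3.18] [0.67 2.5  0.01] [[288.0, 106.0], [296.0, -32.0], [239.0, -128.0]]
-0.55 38 20 [307.12 146.38   2.63] -> [134.23 146.74   3.15] [-0.78  2.51  1.42] [[266.0, 134.0], [225.0, 130.0], [174.0, 142.0], [134.0, 147.0]]
-0.55 42 18 [307.12 146.38   2.63] -> [ 202.81 -149.87    3.16] [0.64 2.51 0.01] [[287.0, 108.0], [284.0, 24.0], [244.0, -124.0]]
-0.55 46 17 [307.12 146.38   2.63] -> [ 204.45 -148.97    3.16] [0.63 2.51 0.01] [[303.0, 80.0], [295.0, -75.0], [232.0, -133.0]]
-0.55 50 17 [307.12 146.38   2.63] -> [ 204.29 -155.96    3.17] [0.66 2.5  0.01] [[316.0, 53.0], [290.0, -86.0], [227.0, -136.0]]
[[-243.4 -144.9  139.2]
 [-230.2 -104.5  116.9]]
```

>>> send_rows(series=[[[0,-25,-15,14,8],[0,-50,-30,28,16],[0,-75,-45,42,24],[0,-100,-60,56,32],[0,-125,-74,70,40],[0,-150,-88,84,48],[0,-175,-102,98,56],[0,-197,-116,112,64],[0,-216,-128,124,72],[0,-232,-138,132,78]]])

```text
clock: 26.2
eef_pos: [308.5, -38.0, 159.7]
eef_rot: [3.126, -0.51, -0.126]
wrist_force: [1.4, 0.5, -1.6]
finger_gap: 31.4
```

>>> send_rows(series=[[[0,0,0,0,0],[0,0,0,0,0]]])

```text
clock: 26.4
eef_pos: [309.6, -37.7, 161.4]
eef_rot: [3.122, -0.511, -0.118]
wrist_force: [-0.6, 0.2, -1.5]
finger_gap: 31.6
```

```bash
cat > u.py <<'E'
from sim import *
s=manip.read_state();T=tool(s);z=T[:3,2];print(round(s['clock'],2),np.round(s['joints'],3),np.round(s['eef_pos'],1),"z",np.round(z,3),"F",np.round(s['wrist_force'],1),s['finger_gap'], "r",np.hypot(*s['eef_pos'][:2]))
h=z[:2]/np.linalg.norm(z[:2]);print("tilt",np.linalg.norm(z[:2]),"az",np.arctan2(h[1],h[0]),"rad az",np.arctan2(s['eef_pos'][1],s['eef_pos'][0]))
for e in(0,20,38,45,55):
    d=np.r_[-h*np.cos(np.radians(e)),-np.sin(np.radians(e))]*50;print(e,np.round(d@T[:3,:3]))
E
python3 u.py
```

```text
26.4 [-0.295 -0.568  2.48   0.101  0.724  1.34 ] [309.6 -37.7 161.4] z [ 0.483 -0.077 -0.872] F [-0.6  0.2 -1.5] 31.613031788727245 r 311.8899141028231
tilt 0.48940377203574187 az -0.1587159989974871 rad az -0.12106727650912315
0 [-44.  -2. -24.]
20 [-49.  -2.  -8.]
38 [-49.  -2.   8.]
45 [-48.  -2.  14.]
55 [-45.  -2.  22.]
```

>>> send_rows(series=[[[0,0,-20,0,0],[0,0,-40,0,0]]])

```text
clock: 26.6
eef_pos: [315.3, 2.9, 161.4]
eef_rot: [3.122, -0.513, -0.118]
wrist_force: [-0.1, -0.7, -0.8]
finger_gap: 31.8
```

>>> send_rows(series=[[[0,-30,0,5,0]]])

```text
clock: 26.7
eef_pos: [299.3, 7.9, 149.2]
eef_rot: [3.121, -0.508, -0.114]
wrist_force: [-0.0, 0.0, -0.9]
finger_gap: 31.4
```

>>> send_rows(series=[[[0,-49,0,8,0]]])

```text
clock: 26.8
eef_pos: [288.8, 18.2, 144.8]
eef_rot: [3.114, -0.48, -0.116]
wrist_force: [-0.6, 0.9, -1.4]
finger_gap: 31.8
```

>>> send_rows(series=[[[0,-49,0,8,0]]])

```text
clock: 26.9
eef_pos: [277.8, 32.1, 142.5]
eef_rot: [3.105, -0.453, -0.118]
wrist_force: [0.3, 0.1, -0.7]
finger_gap: 31.2
```

>>> send_rows(series=[[[0,-49,0,9,0]]])

```text
clock: 27.0
eef_pos: [264.6, 49.1, 139.8]
eef_rot: [3.096, -0.43, -0.12]
wrist_force: [0.3, 0.4, -1.9]
finger_gap: 31.2
```

```bash
python3 u.py
```

```text
27.0 [ 0.229 -0.584  2.517 -0.254  0.832  2.065] [264.6  49.1 139.8] z [ 0.408 -0.095 -0.908] F [ 0.3  0.4 -1.9] 31.164446822292412 r 269.14080709512916
tilt 0.41923644264409016 az -0.22971111735685748 rad az 0.1835694328677027
0 [-45.  -5. -21.]
20 [-50.  -5.  -4.]
38 [-48.  -5.  11.]
45 [-47.  -5.  17.]
55 [-43.  -4.  25.]
```

>>> send_rows(series=[[[0,10,35,0,0],[0,10,62,0,0]]])

```text
clock: 27.2
eef_pos: [269.5, 1.3, 148.5]
eef_rot: [3.096, -0.424, -0.105]
wrist_force: [0.7, -0.1, -1.7]
finger_gap: 31.7
```

>>> send_rows(series=[[[0,-48,0,12,0]]])

```text
clock: 27.3
eef_pos: [259.4, 3.0, 148.1]
eef_rot: [3.086, -0.398, -0.126]
wrist_force: [0.3, 0.8, -1.5]
finger_gap: 31.3
```

>>> send_rows(series=[[[0,-48,8,12,0]]])

```text
clock: 27.4
eef_pos: [246.0, 9.9, 149.7]
eef_rot: [3.084, -0.371, -0.129]
wrist_force: [0.3, 0.0, -1.5]
finger_gap: 31.1
```

>>> send_rows(series=[[[0,-48,8,12,0]]])

```text
clock: 27.5
eef_pos: [230.5, 15.1, 154.1]
eef_rot: [3.078, -0.346, -0.126]
wrist_force: [0.8, 0.8, -0.8]
finger_gap: 31.6
```

```bash
python3 u.py
```

```text
27.5 [ 0.044 -0.726  2.517 -0.142  1.023  1.806] [230.5  15.1 154.1] z [ 0.328 -0.106 -0.939] F [ 0.8  0.8 -0.8] 31.553236028036704 r 231.02183011832997
tilt 0.3446020994880521 az -0.3131790891268239 rad az 0.06532815531432576
0 [-46.  -8. -17.]
20 [-49.  -9.  -0.]
38 [-47.  -8.  15.]
45 [-45.  -8.  21.]
55 [-40.  -7.  29.]
```

>>> send_rows(series=[[[0,16,31,20,0],[0,31,62,40,0],[0,31,62,48,0]]])

```text
clock: 27.8
eef_pos: [267.8, -55.9, 123.6]
eef_rot: [3.077, -0.35, -0.123]
wrist_force: [0.0, 0.0, -1.2]
finger_gap: 31.3
```

>>> send_rows(series=[[[0,-47,0,13,0]]])

```text
clock: 27.9
eef_pos: [258.4, -56.8, 120.0]
eef_rot: [3.08, -0.318, -0.128]
wrist_force: [-0.6, 0.1, -1.8]
finger_gap: 30.9
```

>>> send_rows(series=[[[0,-47,0,13,0]]])

```text
clock: 28.0
eef_pos: [249.1, -57.1, 120.4]
eef_rot: [3.083, -0.29, -0.129]
wrist_force: [-0.1, 1.2, -1.8]
finger_gap: 31.3
```

>>> send_rows(series=[[[0,-47,4,13,0]]])

```text
clock: 28.1
eef_pos: [238.0, -63.1, 122.5]
eef_rot: [3.086, -0.265, -0.128]
wrist_force: [-0.3, 0.9, -1.4]
finger_gap: 31.3
```

```bash
python3 u.py
```

```text
28.1 [-0.437 -0.569  2.517  0.033  0.924  1.253] [238.  -63.1 122.5] z [ 0.252 -0.089 -0.964] F [-0.3  0.9 -1.4] 31.260228308184015 r 246.2095115185225
tilt 0.2674149078404759 az -0.3386359982155632 rad az -0.2592911238746667
0 [-47. -10. -13.]
20 [-49. -10.   4.]
38 [-45.  -9.  19.]
45 [-43.  -9.  25.]
55 [-38.  -8.  32.]
```

>>> send_rows(series=[[[0,-46,-6,17,0]]])

```text
clock: 28.2
eef_pos: [230.4, -60.5, 122.7]
eef_rot: [3.088, -0.24, -0.131]
wrist_force: [0.0, -0.0, -1.7]
finger_gap: 31.3
```

>>> send_rows(series=[[[0,-46,-6,18,0]]])

```text
clock: 28.3
eef_pos: [222.2, -56.5, 123.3]
eef_rot: [3.091, -0.213, -0.133]
wrist_force: [-0.4, -0.5, -1.2]
finger_gap: 31.4
```

>>> send_rows(series=[[[0,-46,-6,19,0]]])

```text
clock: 28.4
eef_pos: [213.5, -52.0, 124.8]
eef_rot: [3.093, -0.187, -0.133]
wrist_force: [-0.4, 0.5, -1.0]
finger_gap: 31.4
```

>>> send_rows(series=[[[0,-46,-6,20,0]]])

```text
clock: 28.5
eef_pos: [204.0, -47.0, 127.6]
eef_rot: [3.095, -0.163, -0.134]
wrist_force: [-0.2, -0.4, -2.0]
finger_gap: 31.2
```

```bash
python3 u.py
```

```text
28.5 [-0.399 -0.634  2.517 -0.003  1.089  1.31 ] [204.  -47.  127.6] z [ 0.154 -0.067 -0.986] F [-0.2 -0.4 -2. ] 31.196744331268754 r 209.3186273937698
tilt 0.16809785843160302 az -0.4128693089106279 rad az -0.2264906284946459
0 [-47. -13.  -8.]
20 [-47. -13.   9.]
38 [-42. -12.  24.]
45 [-39. -11.  29.]
55 [-34. -10.  36.]
```

>>> send_rows(series=[[[0,22,5,20,0]]])

```text
clock: 28.6
eef_pos: [229.3, -56.5, 114.7]
eef_rot: [3.092, -0.174, -0.133]
wrist_force: [0.0, -0.5, -0.7]
finger_gap: 31.5
```

>>> send_rows(series=[[[0,-45,-9,20,0]]])

```text
clock: 28.7
eef_pos: [217.4, -47.9, 105.1]
eef_rot: [3.098, -0.137, -0.136]
wrist_force: [-0.4, -0.4, -1.6]
finger_gap: 31.3
```

>>> send_rows(series=[[[0,-45,-9,20,0]]])

```text
clock: 28.8
eef_pos: [208.9, -37.5, 106.1]
eef_rot: [3.098, -0.111, -0.137]
wrist_force: [-0.5, -0.3, -0.3]
finger_gap: 31.3
```

>>> send_rows(series=[[[0,-45,-9,20,0]]])

```text
clock: 28.9
eef_pos: [201.7, -25.8, 109.2]
eef_rot: [3.096, -0.089, -0.138]
wrist_force: [-0.2, 0.3, -1.4]
finger_gap: 31.3
```

>>> send_rows(series=[[[0,-45,-9,21,0]]])

```text
clock: 29.0
eef_pos: [193.1, -11.3, 112.4]
eef_rot: [3.094, -0.067, -0.139]
wrist_force: [0.3, 1.7, -1.8]
finger_gap: 31.4
```

```bash
python3 u.py
```

```text
29.0 [-0.187 -0.56   2.517 -0.05   1.116  1.545] [193.1 -11.3 112.4] z [ 0.059 -0.057 -0.997] F [ 0.3  1.7 -1.8] 31.42791070920419 r 193.4741600382658
tilt 0.08196455387165619 az -0.7659862113829652 rad az -0.058447104180597356
0 [-40. -29.  -4.]
20 [-39. -28.  13.]
38 [-34. -24.  27.]
45 [-31. -22.  32.]
55 [-26. -19.  38.]
```

>>> send_rows(series=[[[0,0,38,0,0],[0,-6,74,0,0],[0,-15,108,0,0]]])

```text
clock: 29.3
eef_pos: [175.1, -91.6, 115.7]
eef_rot: [3.093, -0.067, -0.134]
wrist_force: [1.4, 0.3, -1.2]
finger_gap: 31.3
```

>>> send_rows(series=[[[0,-38,-24,18,0]]])

```text
clock: 29.4
eef_pos: [166.7, -77.9, 121.3]
eef_rot: [3.099, -0.045, -0.156]
wrist_force: [0.6, 2.0, -0.2]
finger_gap: 31.5
```

>>> send_rows(series=[[[0,-38,-24,18,0]]])

```text
clock: 29.5
eef_pos: [160.1, -52.9, 129.4]
eef_rot: [3.103, -0.025, -0.151]
wrist_force: [0.2, 0.4, -2.0]
finger_gap: 31.3
```

>>> send_rows(series=[[[0,-38,-24,18,0]]])

```text
clock: 29.6
eef_pos: [150.6, -25.8, 138.5]
eef_rot: [3.102, -0.009, -0.147]
wrist_force: [0.7, 0.6, -0.8]
finger_gap: 31.4
```

```bash
python3 u.py
```

```text
29.6 [-0.348 -0.727  2.517 -0.038  1.335  1.378] [150.6 -25.8 138.5] z [ 0.003 -0.04  -0.999] F [ 0.7  0.6 -0.8] 31.42750056373906 r 152.79244411775662
tilt 0.04012807145442815 az -1.491130218378881 rad az -0.16993540440424182
0 [-11. -49.  -2.]
20 [-11. -46.  15.]
38 [ -9. -40.  29.]
45 [ -8. -36.  34.]
55 [ -7. -30.  40.]
```

The tool is upright to 2.3° with the handle still held at a 31.4 mm gap. Moving over the galley's free end.

>>> send_rows(series=[[[0,15,0,-30,0],[0,40,5,-60,0],[0,70,15,-85,-3],[0,105,30,-100,-6],[0,140,48,-105,-9],[0,178,68,-110,-12],[0,216,88,-110,-15],[0,254,108,-110,-18],[0,290,128,-110,-20],[0,325,147,-110,-22]]])

```text
clock: 30.6
eef_pos: [453.1, -213.9, 255.8]
eef_rot: [3.102, 0.006, 0.244]
wrist_force: [0.2, 0.8, -0.2]
finger_gap: 31.3
```

```bash
python3 u.py | head -1;  python3 - <<'E'
from st import *
print(rel([[562,-303,200],[562,-303,90]]))
E
```

```text
30.6 [-0.497  0.147  1.609 -0.034  1.364  0.837] [ 453.1 -213.9  255.8] z [ 0.003 -0.04  -0.999] F [ 0.2  0.8 -0.2] 31.26182907683358 r 501.04358556515126
[[ 84.5 110.5  59.7]
 [ 85.2 106.1 169.6]]
```

>>> send_rows(series=[[[0,28,36,0,0],[0,56,73,5,0],[0,80,104,20,0],[0,84,110,50,0],[0,85,108,85,0],[0,85,107,120,0],[0,85,106,150,0],[0,85,106,168,0],[0,85,106,174,0],[0,85,106,174,0]]])

```text
clock: 31.6
eef_pos: [559.7, -302.1, 85.1]
eef_rot: [3.103, 0.007, 0.242]
wrist_force: [-0.3, -0.1, -0.6]
finger_gap: 31.4
```

```bash
python3 u.py | head -1;  python3 - <<'E'
from st import *
a=shot("scene");b=shot("side")
g=[503.9,-317.6,.24]
for n,c in(("a",a),("b",b)):
    m=manip.silhouettes("handle",c)
    print(n,[(np.round(r["rect"]).tolist(),round(r["conf"],2)) for r in m[:4]], "mouth pred",proj(c,[[562,-303,5],[562,-303,118]]).round().tolist())
E
```

```text
31.6 [-0.539  0.601  1.4   -0.035  1.119  0.805] [ 559.7 -302.1   85.1] z [ 0.003 -0.039 -0.999] F [-0.3 -0.1 -0.6] 31.410826559938222 r 636.0110052091426
a [([226.0, 198.0, 19.0, 37.0], 0.82), ([251.0, 254.0, 39.0, 20.0], 0.59)] mouth pred [[199.0, 307.0], [192.0, 294.0]]
b [([329.0, 214.0, 26.0, 37.0], 0.88), ([185.0, 348.0, 120.0, 50.0], 0.69), ([221.0, 267.0, 34.0, 27.0], 0.59), ([299.0, 140.0, 13.0, 25.0], 0.53)] mouth pred [[302.0, 167.0], [303.0, 137.0]]
```

>>> send_rows(series=[[[0,0,0,3,0],[0,0,0,6,0],[0,0,0,8,0],[0,0,0,9,0],[0,0,0,9.5,0],[0,0,0,9.5,0]]])

```text
clock: 32.4
eef_pos: [558.9, -303.3, 75.9]
eef_rot: [3.104, 0.006, 0.239]
wrist_force: [0.7, -0.7, -1.2]
finger_gap: 31.5
```

>>> send_rows(series=[[[0,0,0,1,0],[0,0,0,1,0]]])

```text
clock: 32.6
eef_pos: [559.1, -303.4, 75.3]
eef_rot: [3.103, 0.005, 0.239]
wrist_force: [-0.2, -0.2, 1.8]
finger_gap: 31.4
```

>>> send_rows(series=[[[0,0,0,1,0],[0,0,0,1,0]]])

```text
clock: 32.8
eef_pos: [559.2, -303.5, 75.2]
eef_rot: [3.103, 0.005, 0.239]
wrist_force: [-3.3, 2.6, 9.7]
finger_gap: 31.2
```

Contact at about 10 N. Easing off slightly, then opening gently and rising.

>>> send_rows(series=[[[0,0,0,-0.7,0],[0,0,0,-0.7,0],[0.36,0,0,-0.7,0],[0.4,0,0,-0.7,0],[0.5,0,0,-0.7,0],[0.55,0,0,-0.7,0],[0.55,0,0,-0.7,0]]], newtons=5)

```text
clock: 33.5
eef_pos: [558.9, -303.3, 74.5]
eef_rot: [3.104, 0.006, 0.239]
wrist_force: [-0.8, -0.0, 0.4]
finger_gap: 51.7
```

>>> send_rows(series=[[[0.55,0,0,-10,0],[0.55,0,0,-25,0],[0.55,0,0,-45,0],[0.55,0,0,-70,0],[0.55,0,0,-110,0],[0.55,0,0,-150,0],[0.55,0,0,-190,0],[0.7,0,-20,-230,0],[0.8,0,-50,-260,0],[1,0,-90,-280,0]]])

```text
clock: 34.5
eef_pos: [536.1, -204.9, 354.7]
eef_rot: [3.101, 0.003, 0.238]
wrist_force: [0.4, -0.3, -0.1]
finger_gap: 72.4
```

```bash
python3 u.py | head -1;  python3 - <<'E'
from st import *
a=shot("scene");b=shot("side");w=shot("wrist")
for n,c in(("a",a),("b",b),("w",w)):
  for t in("handle","spare_handle"):
    m=manip.silhouettes(t,c)
    print(n,t,[(np.round(r["rect"]).tolist(),round(r["conf"],2)) for r in m[:4]])
  print("pred top/bot",proj(c,[[559,-303,3],[559,-303,118]]).round().tolist())
print(G(-.75,0),rel([G(-.75,0)+[0,0,200]]))
E
```

```text
34.5 [-0.413  0.282  1.223 -0.034  1.614  0.918] [ 536.1 -204.9  354.7] z [ 0.007 -0.04  -0.999] F [ 0.4 -0.3 -0.1] 72.36128636537528 r 573.8860558463803
a handle [([228.0, 199.0, 18.0, 36.0], 0.9), ([253.0, 257.0, 38.0, 15.0], 0.69), ([183.0, 287.0, 23.0, 25.0], 0.49)]
a spare_handle [([167.0, 266.0, 21.0, 27.0], 0.73), ([315.0, 280.0, 32.0, 37.0], 0.46)]
pred top/bot [[199.0, 307.0], [191.0, 293.0]]
b handle [([299.0, 135.0, 14.0, 32.0], 0.87), ([249.0, 199.0, 40.0, 18.0], 0.71), ([326.0, 214.0, 30.0, 38.0], 0.67)]
b spare_handle [([326.0, 147.0, 17.0, 30.0], 0.64)]
pred top/bot [[303.0, 168.0], [304.0, 138.0]]
w handle [([140.0, 209.0, 65.0, 36.0], 0.85), ([326.0, 157.0, 34.0, 36.0], 0.84), ([186.0, 77.0, 44.0, 74.0], 0.83)]
w spare_handle [([313.0, 208.0, 30.0, 35.0], 0.74)]
pred top/bot [[333.0, 168.0], [350.0, 181.0]]
[528.96479156 277.07780572 181.19355385] [[ 106.5 -469.7  -49.3]]
```

The handle stands where predicted: side box x 299–313, y 135–167, against a predicted 303, 138–168. The spare handle hasn't moved. Now the lever back to open.

>>> send_rows(series=[[[1,10,-40,-10,-7],[1,20,-82,-15,-14],[1,31,-125,-20,-21],[1,42,-170,-25,-28],[1,53,-216,-30,-35],[1,64,-262,-35,-42],[1,75,-308,-35,-49],[1,86,-354,-35,-56],[1,96,-400,-30,-62],[1,103,-440,-30,-68]]])

```text
clock: 35.95
eef_pos: [532.1, 249.3, 362.2]
eef_rot: [3.135, 0.039, 1.43]
wrist_force: [0.6, -0.4, 0.1]
finger_gap: 93.8
```

>>> send_rows(series=[[[1,15,0,0,0],[1,15,0,0,0],[1,15,0,0,0]]])

```text
clock: 36.25
eef_pos: [534.9, 261.1, 362.8]
eef_rot: [3.133, 0.038, 1.424]
wrist_force: [0.1, 0.4, 0.3]
finger_gap: 94.0
```

```bash
python3 u.py | head -1;  python3 - <<'E'
from st import *
print(rel([G(-.75,90),G(-.75,-3)]),"tool",tool(manip.read_state())[:3,:3].round(2))
c=shot("wrist");m=manip.find_in("lever_grip",c)
print([(np.round(r["rect"]).tolist(),round(r["conf"],2)) for r in m[:3]],proj(c,[G(-.75,0)+W([0,0,SP[2]],[0,y,0])[0] for y in(-24,24)]))
T2=tool(manip.read_state());T2[:3,3]=G(-.75)
print(rel([G(t) for t in np.linspace(-.75,.80,14)],T2).tolist())
E
```

```text
36.25 [ 0.409  0.358  1.107 -0.037  1.689  0.552] [534.9 261.1 362.8] z [ 0.003 -0.039 -0.999] F [0.1 0.4 0.3] 93.950337695737 r 595.1834816413393
[[ 18.4  -9.   90.9]
 [ 21.9  -9.8 183.9]] tool [[ 0.15  0.99  0.  ]
 [ 0.99 -0.15 -0.04]
 [-0.04  0.01 -1.  ]]
[([266.0, 150.0, 61.0, 52.0], 0.79), ([240.0, 366.0, 119.0, 42.0], 0.69), ([150.0, 189.0, 69.0, 56.0], 0.28)] [[274.79162109 190.80763298]
 [274.24808318 150.36227257]]
[[0.0, 0.0, 0.0], [-0.2, 7.9, -6.4], [-0.4, 16.4, -11.8], [-0.5, 25.6, -16.1], [-0.6, 35.2, -19.3], [-0.6, 45.1, -21.4], [-0.6, 55.2, -22.2], [-0.6, 65.3, -21.9], [-0.5, 75.3, -20.3], [-0.3, 85.1, -17.6], [-0.1, 94.5, -13.8], [0.1, 103.3, -8.8], [0.4, 111.5, -2.8], [0.6, 118.9, 4.1]]
```

>>> send_rows(series=[[[1,8,-5,35,0],[1,15,-9,70,0],[1,18,-10,100,0],[1,20,-10,130,0],[0.8,21,-10,155,0],[0.6,22,-10,175,0],[0.42,22,-10,183,0],[0.42,22,-10,183,0],[0.42,22,-10,183,0],[0.42,22,-10,183,0]]], newtons=20)

```text
clock: 37.35
eef_pos: [528.8, 278.4, 180.6]
eef_rot: [3.131, 0.036, 1.426]
wrist_force: [0.0, 0.0, 0.6]
finger_gap: 49.2
```

```bash
python3 u.py | head -1
```

```text
37.35 [ 0.439  0.44   1.408 -0.038  1.305  0.594] [528.8 278.4 180.6] z [ 0.005 -0.038 -0.999] F [0.  0.  0.6] 49.20135299617191 r 597.5811491459949
```

>>> send_rows(series=[[[0.42,0,6,-4,0],[0.42,0,14,-9,0],[0.42,0,24,-14,0],[0.42,0,34,-18,0],[0.42,0,44,-20,0],[0.42,0,54,-21,0],[0.42,0,64,-21,0],[0.42,0,74,-20,0],[0.42,0,84,-18,0],[0.42,0,93,-15,0]]])

```text
clock: 38.35
eef_pos: [621.1, 265.4, 194.7]
eef_rot: [3.133, 0.038, 1.426]
wrist_force: [-2.8, 1.5, 2.1]
finger_gap: 39.4
```

>>> send_rows(series=[[[0.42,0,8,4,0],[0.42,0,15,8,0],[0.42,0,21,13,0],[0.42,0,26,17,0],[0.42,0,30,20,0],[0.42,0,33,21,0],[0.42,0,35,21,0],[0.42,0,35,21,0]]])

```text
clock: 39.15
eef_pos: [652.2, 260.3, 173.6]
eef_rot: [3.141, 0.04, 1.427]
wrist_force: [-25.6, -0.5, 3.1]
finger_gap: 39.7
```

```bash
python3 u.py | head -1; python3 -c "
from st import *;print(G(.75,0))"
```

```text
39.15 [ 0.341  0.693  1.037 -0.036  1.429  0.49 ] [652.2 260.3 173.6] z [-0.005 -0.039 -0.999] F [-25.6  -0.5   3.1] 39.73222251911987 r 702.2606435692609
[643.66059775 260.56358525 181.19355385]
```

The lever is at its open stop: 26 N, and the grip position implied is x≈642 against 644 predicted. Backing off, opening, lifting clear.

>>> send_rows(series=[[[0.42,0,-5,0,0],[0.5,0,-9,0,0],[0.7,0,-9,-5,0],[0.9,0,-9,-15,0],[1,0,-9,-40,0],[1,0,-9,-75,0],[1,0,-9,-120,0],[1,0,-9,-165,0],[1,-20,-20,-200,0],[1,-60,-50,-210,0]]])

```text
clock: 40.15
eef_pos: [598.1, 217.1, 389.6]
eef_rot: [3.127, 0.035, 1.427]
wrist_force: [1.7, -0.2, 0.3]
finger_gap: 93.5
```

>>> send_rows(series=[[[1,-40,-25,0,0],[1,-80,-50,0,0],[1,-120,-75,0,0],[1,-160,-100,0,0],[1,-200,-120,0,0],[1,-240,-140,0,0],[1,-280,-160,0,0],[1,-300,-180,0,0],[1,-300,-180,0,0]]])

```text
clock: 41.05
eef_pos: [373.9, -55.9, 397.4]
eef_rot: [3.129, 0.038, 1.423]
wrist_force: [0.1, 1.1, 0.3]
finger_gap: 93.9
```

```bash
python3 u.py | head -1
python3 - <<'E'
from st import *
a=shot("scene");b=shot("side")
A=cv2.resize(a["img"][:,:,::-1][110:350,120:400],(525,450));B=cv2.resize(b["img"][:,:,::-1][130:330,150:390],(540,450))
im=np.hstack([A,B]);cv2.imwrite("pics/fin.png",cv2.resize(im,(800,338),interpolation=cv2.INTER_AREA))
E
```

```text
41.05 [-0.22  -0.18   1.612 -0.037  1.694 -0.077] [373.9 -55.9 397.4] z [ 0.007 -0.04  -0.999] F [0.1 1.1 0.3] 93.89183303831457 r 378.04289807038396
```

View pics/fin.png

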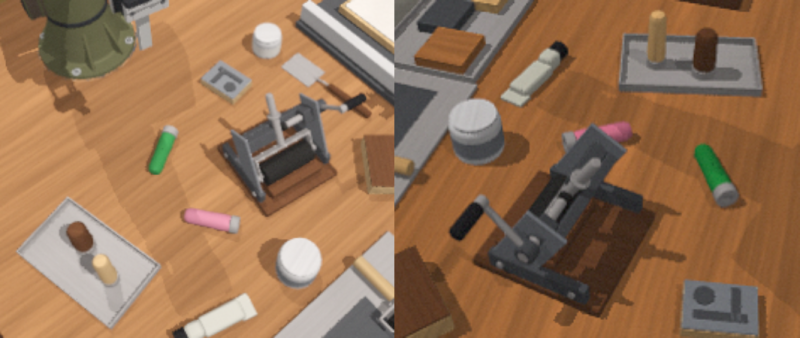

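The final views show the handle upright in the galley (left view (105,270), right view (656,38)) beside the spare. The lever is thrown open, the brayer is seated, and nothing else appears to have moved. Handing in.

```bash
python3 -c "
from cell import manip
print(manip.sign_off())"
```

```text
the job is handed in; nothing more can be done
None
```

The job is done and handed in, about 41 s on the robot's clock against the 72 s limit.

- **Lever locked:** I swung it towards the robot until it pressed on its stop at about 40 N. That is high for a 3 N lever, but the tool position matched the locked angle.
- **Handle off:** I twisted it about ±0.5 rad while drawing about 2 mm per radian. The pull readings I took between strokes were about 4–6 N, well under the 25 N clamp hold, and fell to about zero once loose. Then I drew it straight out along its slant.
- **Handle placed:** It stands upright, open end down, on the free end of the galley beside the spare. It was set down with about 10 N of contact.
- **Lever opened:** I threw it back until it pressed on its open stop at about 26 N. The grip came out at x≈642 mm against 644 mm expected.
- **Tilting the tool:** Moves only offer shifts and turns about the tool's own axis. I got the slant, and later undid it, by pushing against the arm's reach limits in many small steps. About 2.3° of tilt was left when I set the handle down.

**Last checks:** The final images show the handle upright, the spare in place, the tang bare, the brayer looking fully seated and the lever open. No other item looks moved, and the arm is clear.

**Disagreements and unmeasured points:**
- At the first reach-limit push the wrist force read about 58 N on two axes for a moment. It was gone at the next reading, nothing was near, and I took it for a jolt at the joint limit.
- The first camera fit put the lever about 0.2 rad short of fully open at the start. I pushed it to the stop at the end regardless.
- I judged the brayer's seating from images and the low pull force, not from a direct measurement.

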